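# Lay out a guest's order on the serving tray

### The arm

A 6-joint arm with a two-finger parallel gripper is mounted at the origin on the work surface. World frame = base frame: x ahead of the robot, y to its left, z up, the work surface at z = 0. Lengths are in mm, angles in degrees, forces in N, time in s.
With the tool pointing down it reaches from about 325 to 925 mm from the base axis. Payload 3.1 kg.
Tool frame: the origin (TCP) lies on the centre line of the jaws, within the pads' length; the fingertips stand 14 mm ahead of it and the grasp point (between the pads) lies 5 mm behind it; z points along the fingers, y is the line along which they close (so a half turn about z gives the same grasp; the last joint's range is limited). The gripper opens to 85 mm and grips with 20 to 120 N. Pads are 22 mm wide; open, the fingers measure 114 mm over their backs; the gripper's body (76 mm by 85 mm) begins 54 mm behind the grasp point. The pads swing forward as they close: fully open they stand 13 mm farther back than shut.
Start: joints at [68.056, 12.427, 92.441, -0, 75.132, -6.429], TCP at [167.17, 602.241, 245.3] pointing down, gripper open.
Joint ranges: [-157.48, 157.48], [-44.54, 120.13], [17.64, 146.25], [-64.5, 244.5], [7.68, 150.69], [-147.95, 147.95]. Speed limits (degrees/s): [159.86, 159.86, 180, 180, 180, 180].

### API

Orientations are given as [roll, pitch, yaw] about the fixed x, y, z axes, in that order (R = Rz(yaw) Ry(pitch) Rx(roll)).
In Python, from rig import status, cams, workorder gives the robot as it stands.
- The arm moves only by the shell command python3 -m inch 'ROWS' [FORCE]. ROWS is JSON, a list of rows, each an object with "delta_rot": the turn, a rotation vector about the tool's x, y, z in degrees, a list of three; "dp": the shift along the tool's x, y, z in cm, a list of three; "claw": the opening in per cent of the stroke, from 0 (shut) to 100 (fully open). A call has 1 to 8 rows; each row is the pose to reach, as a shift and turn from the pose commanded when the call began, along the tool's axes at that moment; what a row does not reach only later rows make up. A row lasts 1/10 s, in which the tool goes at most 50 mm and 8.59 degrees, less where a joint would pass 70% of its speed; a pose out of reach is approached as far as the arm can. A call with a gripper value outside its range is refused whole. The fingers move at their own pace and stop on an object; FORCE is the grip in N (left out, the last holds). Time passes only in rows, so rows that repeat a pose let the fingers close. It gives the time, the measured TCP pose, the force, the opening and the grip force at its end, in the units of the state.
- status.state(): the state, without advancing time (a new reading comes with each control period).
- cams.snapshot(name): name is "scene" or "top" or "wrist"; returns a dict with "color" (384x512x3 uint8, red, green, blue), "fx", "fy", "cx", "cy" (pixels), "rvec" (rotation vector, rad) and "tvec" (3), from world to camera coordinates, as OpenCV has them; the wrist camera has in their place "tool_from_camera" (4x4, takes a point from camera to tool coordinates, whose origin is the TCP and whose axes are the flange's). Camera axes: x right, y down, z forward; pixel columns grow to the right and rows downward; lengths in mm; the calibration is good to about 2 mm. A picture is of the moment at which its call begins: read the wrist's pose just before it. There is no depth.
- workorder.job_done(): hands the job in; it is judged then, once.
The state is a dict: "time_s": time; "q": joint angles; "qd": joint speeds; "joint_torque": joint torques, N m; "tool_pos": TCP position; "ee_rot": TCP orientation; "ft_force": force on the tool from outside, world axes, zero at the start; "torque": the same for the moment, N m; "gripper_width": finger opening in mm; "grip_force": force on a finger pad.
Only numpy, scipy, OpenCV 4.12 (cv2) and the standard library are available. Lean on these libraries where they do the work, as an engineer would, in place of code of your own. Each camera call takes 0.05 s, during which the arm holds its last target. There are 200 camera calls.

### The job

Of the two identical closed snack cartons only one is full, which you can tell only by its weight: set the full one squarely on the orange panel of the red tray that holds the green-lidded soup bowl, and leave the empty one on the counter, off the tray. Then set the sauce pot on the middle of that carton's top, then the black cup straight behind the soup bowl (towards the tray's far long edge) with a finger's width, about 17 mm, between their lids, and last the loose guest pager (not those in the dock) flat, face up, midway between carton and bowl, lengthwise parallel to the carton. Leave the soup bowl, the yellow sauce bottle and the salt shaker where they stand.

Things in the scene. Friction and masses are not known exactly. Their poses are not given: they have to be found in the camera images.
- carton_a_mid (a point): centre (24 mm above its underside) of one of two identical closed kraft-brown cartons with a white band round the middle: 84 mm long (its x) by 56 mm wide (its y) by 48 mm high (z). One of the cartons is full (about 300 g), the other is empty (about 45 g), which is which changes; they look alike and only lifting tells. Loose, on the grey mat (top 3 mm above the counter)
- carton_b_mid (a point): centre of the other of the two identical cartons, same sizes and axes as the first. Loose, on the mat
- cup_mid (a point): centre (44 mm above its underside) of a black paper cup with an orange band and a closed white lid, 88 mm high (a further 3 mm raised disc on the lid); the lid is 56 mm across and is its widest part, the body 53 mm across just under the lid and 44 mm at the foot; the wall is 51 mm across from 30 to 80 mm up for a grasp; about 200 g, z up. Loose, on the mat
- sauce_mid (a point): centre (14 mm above its underside) of a round red sauce pot with a closed red lid with a white dot, 44 mm across the lid, 40 mm across the body, 28 mm high (the lid is the top 6 mm), 45 g, z up. Loose, on the mat
- pager_mid (a point): centre (11 mm above its underside) of a black guest pager lying flat, face (white and orange label) up: 90 mm long (its x) by 54 mm wide (its y) by 22 mm thick (z), 110 g. Loose, on the mat (four like it in the charging dock at the back are not part of the job)
- tray: red serving tray with a white paper liner, fixed to the counter: 300 mm deep (its x, pointing away from the robot to its far long edge) by 420 mm wide (its y, to the left); origin on the counter under its centre. Its floor is 6 mm above the counter, its rim 14 mm high and 6 mm thick. (A smaller red tray at the left edge holds stacks of cups and is not part of the job.) It stands to the left or to the right and is turned a little
- panel: flat orange rectangle printed on the tray's liner, 92 mm (its x) by 64 mm (its y), where the full carton goes, long side along long side; origin at its centre at tray floor height. In the tray's frame it lies at x -30 mm and y +125 or -125 mm, with the tray's axes
- bowl_mid (a point): centre (24 mm above its underside) of a round white soup bowl with a closed green lid, standing on the tray on the other side from the orange panel (tray frame x -30 mm, y -125 or +125 mm): lid 92 mm across, the widest part, 48 mm high (49.5 with the raised disc), 400 g, z up, its x axis along the tray's x. Loose; stays where it is
- bottle_mid (a point): centre (67.5 mm above its underside) of a yellow squeeze sauce bottle with a pointed nozzle, 48 mm across, 135 mm high, standing among the loose things on the mat. Loose; stays where it is
- shaker_mid (a point): centre (30 mm above its underside) of a small glass salt shaker with a steel cap, 33 mm across, 60 mm high, standing on the tray about 95 mm behind the middle of the orange panel. Loose; stays where it is

How it is judged:
By the outcome, as a careful person would: the job done as asked, in the order asked, and still so for the second after the job is handed in, with the robot touching nothing.
It also fails if it takes over 144 s, if anything falls off the work surface, if the arm or the gripper's body presses on something with over 40 N, if the wrist force passes 120 N, or if a joint passes its speed limit or range.

## Working session

There is one attempt and no reset: what is moved stays moved. The work goes in short steps, Python scripts to look and compute and a shell command to move; the robot and the scene stay as the last step left them, time stands still between calls to the robot, and variables do not carry over. Pictures are saved under pics/ and viewed, at most 16 in all, crops included, and the job is handed in when it is done.

```bash
ls; mkdir -p pics; python3 - <<'E'
from rig import status,cams
import cv2,numpy as np
s=status.state();print(s)
for n in("top","scene"):
    d=cams.snapshot(n);im=cv2.cvtColor(d['color'],cv2.COLOR_RGB2BGR)
    cv2.imwrite(f'pics/{n}1.png',cv2.resize(im,(800,600),interpolation=cv2.INTER_CUBIC))
    print(n,[d[k] for k in('fx','fy','cx','cy','rvec','tvec')])
E
```

```text
pics
{'time_s': 0.0, 'q': array([ 6.80548741e+01,  1.24784000e+01,  9.25271787e+01, -2.70507568e-04,
        7.51319155e+01, -6.42921209e+00]), 'qd': array([ 0.06355994, -0.10418631,  0.02525227,  0.0260127 , -0.06293984,
       -0.07164416]), 'joint_torque': array([ 1.85124569e-03, -3.96844018e+01, -3.03852761e+01,  1.17570670e-05,
        9.45073552e-03, -5.89933990e-06]), 'tool_pos': array([166.88816578, 601.50764622, 243.96229564]), 'ee_rot': array([-1.79863341e+02, -1.51363322e-02,  1.64484138e+02]), 'ft_force': array([-0.43668339,  0.06483658,  0.61763062]), 'torque': array([-0.01250597, -0.00173532, -0.02590675]), 'grip_force': 0.0, 'gripper_width': 85.20987596628343}
top [371.41053898680366, 371.41053898680366, 249.7296744055728, 191.15070500581234, array([ 2.17345395, -2.13753639,  0.14325156]), array([-12.41295027, 514.2145559 , 851.6549998 ])]
scene [361.3010148200318, 361.3010148200318, 258.2356578253767, 187.86556232161362, array([ 2.0584278 ,  0.65392656, -0.34038411]), array([-417.44814725,  -99.83183723, 1204.4156699 ])]
```

View pics/top1.png

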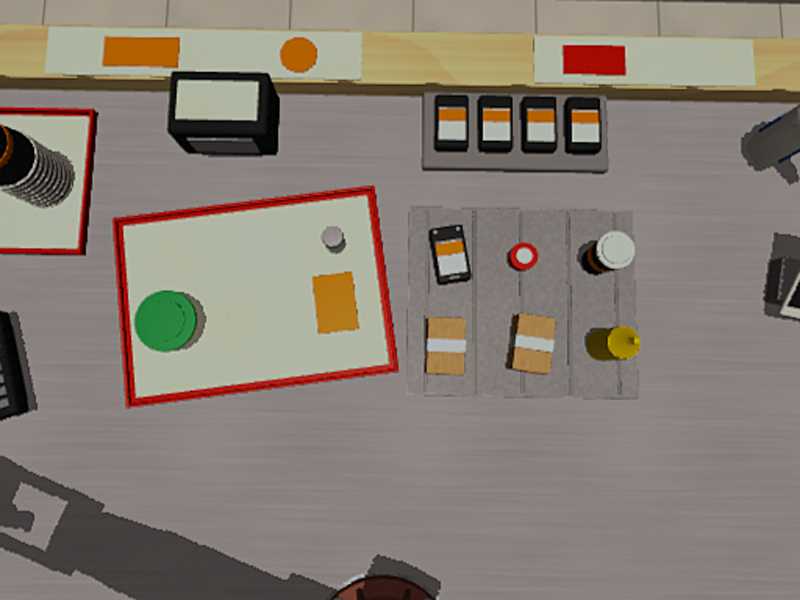

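View pics/scene1.png

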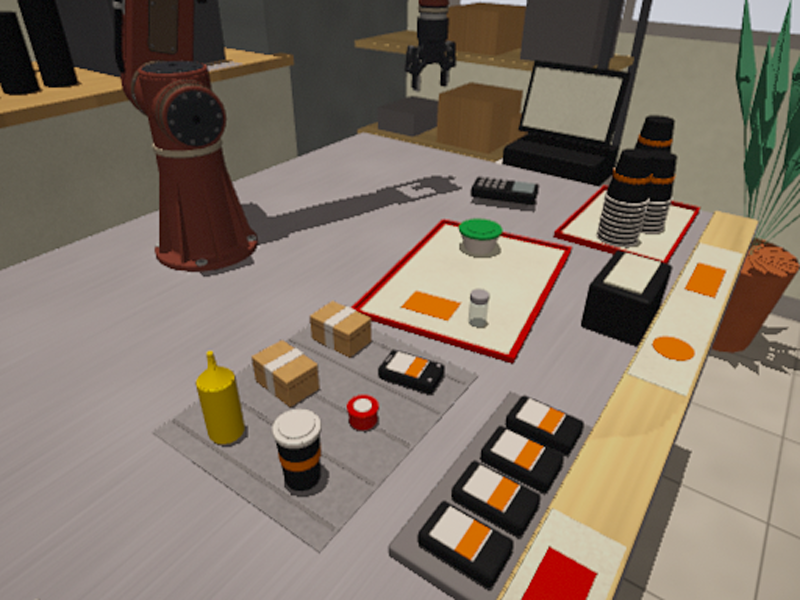

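The top view (800×600 scale) shows the tray on the left with corners at about (114,218), (374,187), (397,370) and (128,406). On it are the bowl (167,320), the panel (335,302) and the shaker (333,238). On the mat are cartons at (446,345) and (534,343), the pager (450,254), the sauce pot (523,256), the cup lid (613,250) and the bottle (622,342).

```bash
cat > h.py <<'E'
import numpy as np,cv2
from rig import status,cams
from scipy.spatial.transform import Rotation as Rn
def pose():
    s=status.state();return s['tool_pos'],Rn.from_euler('xyz',s['ee_rot'],degrees=True).as_matrix(),s
def cam(n):
    p,R,_=pose();d=cams.snapshot(n)
    if n=='wrist':
        T=np.array(d['tool_from_camera']);d['C']=p+R@T[:3,3];d['Rwc']=R@T[:3,:3]
    else:
        Rc=cv2.Rodrigues(np.array(d['rvec']))[0];d['Rwc']=Rc.T;d['C']=-Rc.T@np.array(d['tvec'])
    return d
def unproj(d,px,z):
    px=np.atleast_2d(np.asarray(px,float));r=np.c_[(px[:,0]-d['cx'])/d['fx'],(px[:,1]-d['cy'])/d['fy'],np.ones(len(px))]@d['Rwc'].T
    return d['C']+r*((z-d['C'][2])/r[:,2])[:,None]
def save(d,f,sc=1.5625): cv2.imwrite(f,cv2.resize(cv2.cvtColor(d['color'],cv2.COLOR_RGB2BGR),None,fx=sc,fy=sc,interpolation=cv2.INTER_CUBIC))
def blobs(mask,amin=60):
    """list of (area, centroid, minAreaRect corner points)"""
    n,l,st,c=cv2.connectedComponentsWithStats(mask.astype(np.uint8))
    o=[]
    for i in range(1,n):
        if st[i,4]>=amin:
            ys,xs=np.nonzero(l==i);o.append((st[i,4],c[i],cv2.boxPoints(cv2.minAreaRect(np.c_[xs,ys].astype(np.float32)))))
    return o
def rect(P):
    """centre, sides, yaw(deg) of the long side, of 4 world corners"""
    P=P[:,:2];e=[P[1]-P[0],P[2]-P[1]];L=[np.linalg.norm(v) for v in e];v=e[int(np.argmax(L))]
    return P.mean(0).round(1),np.round(sorted(L),1),round(np.degrees(np.arctan2(v[1],v[0]))%180,1)
E
python3 - <<'E'
from h import *
d=cam('top');print('C',d['C'])
hsv=cv2.cvtColor(d['color'],cv2.COLOR_RGB2HSV);H,S,V=[hsv[...,i].astype(int) for i in range(3)]
k=1/1.5625
for nm,px,z in [('cartonA',(446,345),51),('cartonB',(534,343),51),('pager',(450,254),25),('sauce',(523,256),31),('cup',(613,250),94),('bottle',(622,342),138),('bowl',(167,320),55.5),('shaker',(333,238),66)]:
    print(nm,unproj(d,np.array(px)*k,z)[0].round(1))
for nm,m,z in [('orange',(H>10)&(H<22)&(S>200)&(V>150),6),('green',(H>40)&(H<85)&(S>120),54),('kraft',(H>8)&(H<20)&(S>90)&(S<200)&(V>120),51),('red',((H<6)|(H>174))&(S>150)&(V>80),14)]:
    for a,c,b in blobs(m): print(nm,a,(c/k).round(),unproj(d,c,z)[0][:2].round(1),rect(unproj(d,b,z)))
E
```

```text
C [399.69855875  -2.28578149 911.11073248]
cartonA [444.3 -87.5  51. ]
cartonB [ 449.4 -217.9   51. ]
pager [587.1 -95.7  25. ]
sauce [ 584.7 -208.    31. ]
cup [ 582.4 -322.9   94. ]
bottle [ 447.7 -313.5  138. ]
bowl [474.1 325.4  55.5]
shaker [599.7  82.8  66. ]
orange 864 [141.  51.] [926.3 417.3] (array([925.3, 417.8]), array([ 50. , 124.9]), np.float64(91.1))
orange 395 [298.  54.] [925.9 155.9] (array([926. , 155.5]), array([57.4, 58.3]), np.float64(1.9))
orange 118 [451. 114.] [825.2 -99.4] (array([825.3, -99.6]), array([16.2, 41.1]), np.float64(91.0))
orange 102 [495. 115.] [ 825.2 -171.5] (array([ 825.2, -171.5]), array([13.5, 41.1]), np.float64(91.0))
orange 112 [540. 116.] [ 825.2 -244.6] (array([ 825.2, -244.6]), array([16.2, 38.6]), np.float64(91.0))
orange 102 [584. 116.] [ 825.2 -317.8] (array([ 825.2, -317.8]), array([13.5, 41.2]), np.float64(91.0))
orange 115 [449. 248.] [601.6 -95.4] (array([601.3, -95.4]), array([18.1, 41. ]), np.float64(99.9))
orange 900 [335. 302.] [511.5  82.9] (array([511.8,  82.8]), array([61.9, 90.3]), np.float64(8.2))
green 1189 [165. 320.]
[... 180 characters left out ...]
raft 314 [446. 327.] [470.3 -87.3] (array([470.5, -87.5]), array([30.2, 53.5]), np.float64(91.0))
kraft 333 [531. 360.] [ 424.2 -213.6] (array([ 423.3, -213.5]), array([34., 55.]), np.float64(82.2))
kraft 334 [445. 363.] [418.4 -85.8] (array([418.6, -85.4]), array([32.1, 53.1]), np.float64(90.9))
red 718 [594.  59.] [ 921.3 -333.1] (array([ 920.8, -331.9]), array([ 49.6, 101. ]), np.float64(91.1))
red 567 [ 57. 174.] [708.7 532.2] (array([700. , 549.1]), array([149.4, 241.2]), np.float64(4.7))
red 2888 [251. 296.] [517.5 212.9] (array([521.3, 213.9]), array([300.5, 435.3]), np.float64(98.5))
red 153 [523. 256.] [ 588.5 -211.4] (array([ 589.1, -211.4]), array([41.6, 42.9]), np.float64(135.7))
```

```bash
cat >> h.py <<'E'
def plan(x,y,z,yaw):
    p,R,s=pose();Rt=Rn.from_euler('xyz',[180,0,yaw],degrees=True).as_matrix()
    dp=R.T@(np.array([x,y,z])-p)/10;rv=Rn.from_matrix(R.T@Rt).as_rotvec(degrees=True)
    print('at',p.round(1),s['ee_rot'].round(1),'t',round(s['time_s'],2),'F',s['ft_force'].round(2),'w',round(s['gripper_width'],1),'| dp cm',dp.round(2),'rot',rv.round(1))
E
python3 -c "
from h import *
plan(440,200,330,180)"
```

```text
at [166.9 601.7 244.2] [-179.9   -0.   164.5] t 0.15 F [-0.95  0.27 -0.92] w 85.2 | dp cm [-37.05 -31.41  -8.52] rot [ -0.1  -0.  -15.5]
```

```bash
python3 -m inch '[{"dp":[-37,-31.4,-8.5],"delta_rot":[0,0,-15.5],"claw":100},{"dp":[-37,-31.4,-8.5],"delta_rot":[0,0,-15.5],"claw":100},{"dp":[-37,-31.4,-8.5],"delta_rot":[0,0,-15.5],"claw":100},{"dp":[-37,-31.4,-8.5],"delta_rot":[0,0,-15.5],"claw":100},{"dp":[-37,-31.4,-8.5],"delta_rot":[0,0,-15.5],"claw":100},{"dp":[-37,-31.4,-8.5],"delta_rot":[0,0,-15.5],"claw":100},{"dp":[-37,-31.4,-8.5],"delta_rot":[0,0,-15.5],"claw":100},{"dp":[-37,-31.4,-8.5],"delta_rot":[0,0,-15.5],"claw":100}]'
python3 -c "
from h import *
plan(440,200,330,180)"
```

```text
time_s: 0.95
tool_pos: [388.9, 274.4, 314.5]
ee_rot: [180.0, 0.0, -180.0]
ft_force: [0.6, 0.9, -0.2]
gripper_width: 85.4
grip_force: 0.0
at [388.9 274.4 314.5] [ 180.    0. -180.] t 0.95 F [ 0.65  0.87 -0.25] w 85.4 | dp cm [-5.11 -7.44 -1.55] rot [0. 0. 0.]
```

```bash
python3 -m inch '[{"dp":[-5,-7.4,-1.5],"delta_rot":[0,0,0],"claw":100},{"dp":[-5,-7.4,-1.5],"delta_rot":[0,0,0],"claw":100},{"dp":[-5,-7.4,-1.5],"delta_rot":[0,0,0],"claw":100},{"dp":[-5,-7.4,-1.5],"delta_rot":[0,0,0],"claw":100},{"dp":[-5,-7.4,-1.5],"delta_rot":[0,0,0],"claw":100}]' >/dev/null
python3 - <<'E'
from h import *
plan(440,200,330,180)
d=cam('wrist');save(d,'pics/w1.png');print(d['C'],d['Rwc'].round(2),d['fx'])
plan(520,-150,330,180)
E
```

```text
at [437.6 202.8 328.7] [ 1.8e+02 -1.0e-01 -1.8e+02] t 1.45 F [ 0.64  0.87 -0.28] w 85.3 | dp cm [-0.24 -0.28 -0.14] rot [ 0.  -0.1  0. ]
[361.94790737 203.26660801 457.41758647] [[ 0.    0.96  0.3 ]
 [ 1.   -0.   -0.  ]
 [-0.    0.3  -0.96]] 312.54162120153666
at [437.5 203.1 328.7] [ 1.800e+02 -1.000e-01 -1.799e+02] t 1.5 F [-0.41  0.38 -0.02] w 85.3 | dp cm [ -8.21 -35.32  -0.15] rot [ 0.  -0.1  0.1]
```

View pics/w1.png

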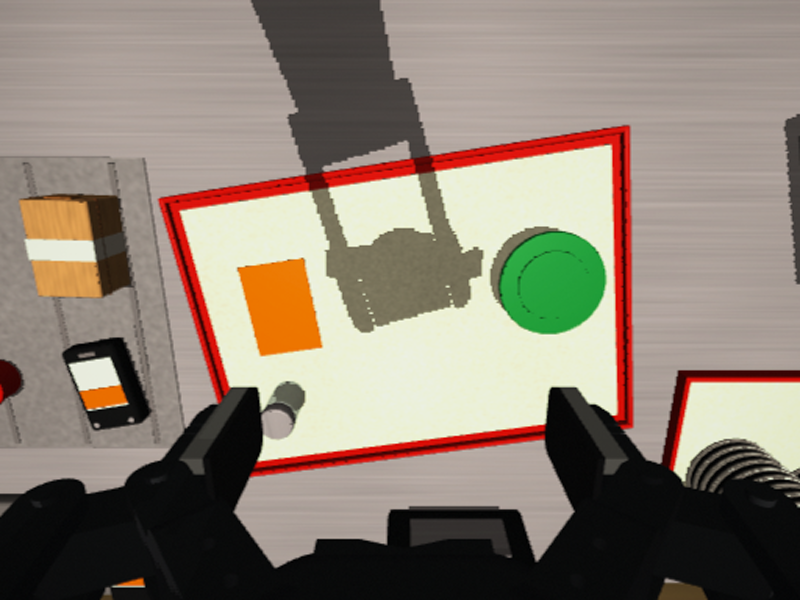

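The wrist view shows the whole tray from the robot's side: panel at (280,307), bowl lid at (553,282), shaker at (280,420). The gripper fingers frame the bottom of the picture.

```bash
cat >> h.py <<'E'
def meas(d,zs):
    hsv=cv2.cvtColor(d['color'],cv2.COLOR_RGB2HSV);H,S,V=[hsv[...,i].astype(int) for i in range(3)]
    M=dict(orange=(H>8)&(H<22)&(S>215)&(V>150),green=(H>40)&(H<85)&(S>120),kraft=(H>8)&(H<20)&(S>80)&(S<200)&(V>140),red=((H<6)|(H>174))&(S>150)&(V>80),white=(S<40)&(V>190))
    for n,z in zs.items():
        for a,c,b in blobs(M[n],250): print(n,a,(c*1.5625).round(),unproj(d,c,z)[0][:2].round(1),*rect(unproj(d,b,z)))
E
python3 - <<'E'
from h import *
meas(cam('wrist'),dict(orange=6,green=54,red=14))
E
python3 -m inch '[{"dp":[-8.2,-35.3,0],"delta_rot":[0,0,0],"claw":100},{"dp":[-8.2,-35.3,0],"delta_rot":[0,0,0],"claw":100},{"dp":[-8.2,-35.3,0],"delta_rot":[0,0,0],"claw":100},{"dp":[-8.2,-35.3,0],"delta_rot":[0,0,0],"claw":100},{"dp":[-8.2,-35.3,0],"delta_rot":[0,0,0],"claw":100},{"dp":[-8.2,-35.3,0],"delta_rot":[0,0,0],"claw":100},{"dp":[-8.2,-35.3,0],"delta_rot":[0,0,0],"claw":100},{"dp":[-8.2,-35.3,0],"delta_rot":[0,0,0],"claw":100}]' >/dev/null
python3 -m inch '[{"dp":[0,0,0],"delta_rot":[0,0,0],"claw":100},{"dp":[0,0,0],"delta_rot":[0,0,0],"claw":100},{"dp":[0,0,0],"delta_rot":[0,0,0],"claw":100}]'
python3 - <<'E'
from h import *
d=cam('wrist');save(d,'pics/w2.png');meas(d,dict(kraft=51,red=31,white=25))
E
```

```text
orange 2322 [280. 306.] [509.   83.4] [510.8  82.6] [63.  93.5] 8.4
orange 294 [102. 396.] [ 606.8 -107.2] [ 606.7 -107.1] [19.7 46.6] 101.0
green 3483 [551. 282.] [471.7 330.1] [473.1 329.8] [86.8 90.8] 6.9
red 5828 [423. 228.] [431.5 221.2] [496.5 195.4] [298.2 405.2] 91.1
red 471 [718. 397.] [602.7 522.3] [605.6 519.8] [ 77.7 149. ] 131.3
red 1499 [399. 450.] [665.3 199.4] [666.1 194.7] [ 17.2 312.6] 98.4
time_s: 2.65
tool_pos: [520.2, -148.6, 329.2]
ee_rot: [180.0, -0.0, -179.9]
ft_force: [-0.7, 0.5, 0.2]
gripper_width: 85.5
grip_force: 0.0
kraft 1310 [320. 119.] [ 424.  -213.5] [ 423.8 -213.5] [34.2 56.7] 82.3
kraft 1145 [314. 186.] [ 474.7 -220.6] [ 474.9 -220.7] [32.4 56.4] 82.2
kraft 891 [471. 181.] [470.8 -93. ] [469.9 -90. ] [32.1 50.1] 90.1
red 4295 [646. 222.] [506.5  63.6] [532.5 102.8] [192.5 307.4] 16.5
red 451 [338. 307.] [ 584.7 -208.1] [ 585.4 -207.8] [40.9 41.1] 90.1
white 21521 [696. 234.] [518.4 112.6] [532.1 111.5] [183.7 283.2] 15.9
white 684 [316. 154.] [ 450. -222.] [ 450.1 -221.9] [18.9 61.1] 82.3
white 1594 [173. 328.] [ 607.8 -365.5] [ 610.1 -380.6] [ 63.8 105.3] 92.6
white 376 [540. 335.] [614.4 -18.2] [613.6 -15.3] [27.1 39.7] 90.1
white 1357 [494. 389.] [671.6 -58.9] [672.4 -67.5] [ 39.2 158.1] 94.6
white 580 [215. 384.] [ 667.1 -333.1] [ 671.2 -317.8] [ 20.3 190.3] 87.1
white 707 [421. 411.] [ 696.8 -130.1] [ 698.2 -148. ] [ 10.6 280.6] 90.1
white 278 [256. 495.] [ 796.7 -304.4] [ 795.7 -306.1] [27.8 34.5] 90.1
white 392 [318. 494.] [ 795.4 -238.3] [ 795.7 -239. ] [27.8 42.7] 90.1
white 390 [387. 494.] [ 795.5 -165.3] [ 795.6 -165.3] [27.7 41.1] 90.1
white 396 [455. 494.] [795.5 -93.1] [795.5 -93.2] [27.8 42.7] 90.1
white 273 [126. 591.] [ 928.8 -463.6] [ 925.7 -465.4] [27.8 51.2] 90.1
```

View pics/w2.png

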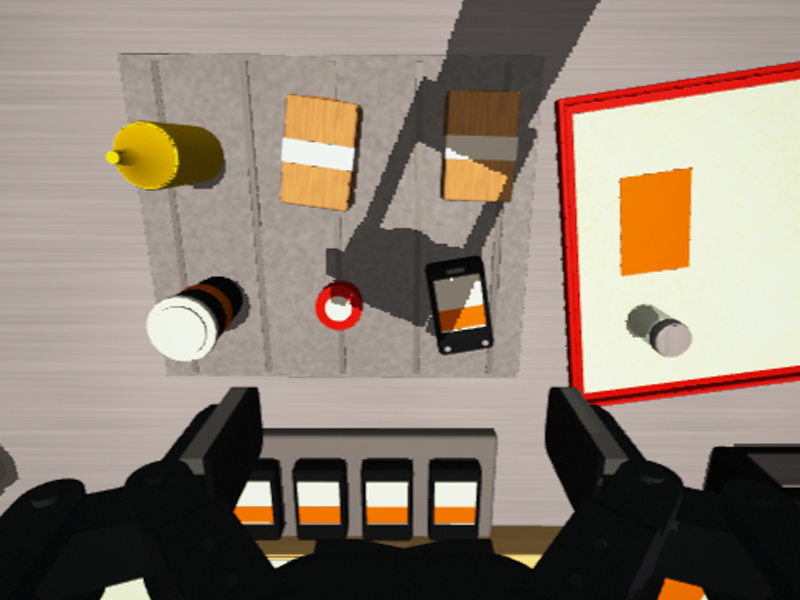

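The close view of the mat shows cartons at (320,152) and (481,147), the sauce lid at (339,306), the pager at (460,305), the cup lid at about (184,326) and the bottle at the far left. I'll compute their positions.

```bash
python3 - <<'E'
from h import *
d=cam('wrist');k=1.5625
u=lambda P,z:unproj(d,np.array(P)/k,z)
for n,P,z in[('A',[(446,90),(520,92),(513,201),(444,201)],51),('B',[(288,94),(361,104),(347,210),(281,202)],51),('pager',[(427,264),(482,256),(494,346),(438,354)],25)]:
    W=u(P,z)[:,:2];print(n,W.mean(0).round(1),rect(W), np.degrees(np.arctan2(*(W[2]+W[3]-W[0]-W[1])[::-1])).round(1))
print('sauce',u((339,306),31)[0],'cup',u((183,327),91)[0])
plan(444,-87,120,178.3)
E
```

```text
A [445.  -86.8] (array([445. , -86.8]), array([57.1, 82.9]), np.float64(0.2)) 0.3
B [ 450.1 -215.6] (array([ 450.1, -215.6]), array([56.6, 82.7]), np.float64(170.6)) -8.7
pager [586.4 -95. ] (array([586.4, -95. ]), array([50.2, 89.2]), np.float64(10.2)) 9.0
sauce [ 584.31156648 -207.35211063   31.        ] cup [ 582.53103038 -324.79146201   91.        ]
at [ 520.3 -148.9  329.4] [ 180.     0.  -179.9] t 2.75 F [ 0.16 -0.43  0.07] w 85.4 | dp cm [ 7.61  6.21 20.95] rot [0.  0.  1.8]
```

```bash
python3 -m inch '[{"dp":[7.6,6.2,5],"delta_rot":[0,0,1],"claw":100},{"dp":[7.6,6.2,10],"delta_rot":[0,0,1],"claw":100},{"dp":[7.6,6.2,15],"delta_rot":[0,0,1],"claw":100},{"dp":[7.6,6.2,20],"delta_rot":[0,0,1],"claw":100},{"dp":[7.6,6.2,22],"delta_rot":[0,0,1],"claw":100},{"dp":[7.6,6.2,22],"delta_rot":[0,0,1],"claw":100},{"dp":[7.6,6.2,22],"delta_rot":[0,0,1],"claw":100},{"dp":[7.6,6.2,22],"delta_rot":[0,0,1],"claw":100}]'
python3 -c "
from h import *
plan(444.5,-87,25,179)"
```

```text
time_s: 3.55
tool_pos: [446.7, -89.4, 111.9]
ee_rot: [-179.9, 0.3, 179.0]
ft_force: [0.5, -0.4, 0.7]
gripper_width: 85.3
grip_force: 0.0
at [446.7 -89.4 111.9] [-179.9    0.3  179. ] t 3.55 F [ 0.54 -0.37  0.67] w 85.3 | dp cm [0.26 0.25 8.69] rot [-0.1  0.3  0. ]
```

```bash
python3 -m inch '[{"dp":[0.1,0.1,3],"delta_rot":[0,0,0],"claw":100},{"dp":[0.1,0.1,6],"delta_rot":[0,0,0],"claw":100},{"dp":[0.1,0.1,8],"delta_rot":[0,0,0],"claw":100},{"dp":[0.1,0.1,8.6],"delta_rot":[0,0,0],"claw":100},{"dp":[0.1,0.1,8.6],"delta_rot":[0,0,0],"claw":100},{"dp":[0.1,0.1,8.6],"delta_rot":[0,0,0],"claw":100},{"dp":[0.1,0.1,8.6],"delta_rot":[0,0,0],"claw":100}]'
python3 -m inch '[{"dp":[0,0,0],"delta_rot":[0,0,0],"claw":50},{"dp":[0,0,0],"delta_rot":[0,0,0],"claw":50},{"dp":[0,0,0],"delta_rot":[0,0,0],"claw":50},{"dp":[0,0,0],"delta_rot":[0,0,0],"claw":50},{"dp":[0,0,0],"delta_rot":[0,0,0],"claw":50},{"dp":[0,0,0],"delta_rot":[0,0,0],"claw":50},{"dp":[0,0,0],"delta_rot":[0,0,0],"claw":50}]' 30
python3 -m inch '[{"dp":[0,0,-1],"delta_rot":[0,0,0],"claw":50},{"dp":[0,0,-2],"delta_rot":[0,0,0],"claw":50},{"dp":[0,0,-4],"delta_rot":[0,0,0],"claw":50},{"dp":[0,0,-6],"delta_rot":[0,0,0],"claw":50},{"dp":[0,0,-6],"delta_rot":[0,0,0],"claw":50},{"dp":[0,0,-6],"delta_rot":[0,0,0],"claw":50},{"dp":[0,0,-6],"delta_rot":[0,0,0],"claw":50},{"dp":[0,0,-6],"delta_rot":[0,0,0],"claw":50}]'
python3 -m inch '[{"dp":[0,0,0],"delta_rot":[0,0,0],"claw":50},{"dp":[0,0,0],"delta_rot":[0,0,0],"claw":50},{"dp":[0,0,0],"delta_rot":[0,0,0],"claw":50},{"dp":[0,0,0],"delta_rot":[0,0,0],"claw":50}]'
python3 -c "
from h import *
print([cam('wrist') and round(status.state()['ft_force'][2],2) for i in range(8)])
plan(444.5,-87,25,179)"
```

```text
time_s: 4.25
tool_pos: [445.3, -88.5, 25.2]
ee_rot: [-179.9, 0.2, 179.0]
ft_force: [0.8, -0.6, 0.2]
gripper_width: 85.1
grip_force: 0.0
time_s: 4.95
tool_pos: [444.0, -88.0, 24.1]
ee_rot: [-180.0, 0.1, 179.0]
ft_force: [-1.3, 0.1, 4.9]
gripper_width: 56.0
grip_force: 33.5
time_s: 5.75
tool_pos: [442.3, -87.4, 82.1]
ee_rot: [180.0, -0.1, 179.0]
ft_force: [0.3, -0.4, -1.4]
gripper_width: 55.6
grip_force: 32.9
time_s: 6.15
tool_pos: [443.3, -87.7, 83.2]
ee_rot: [180.0, -0.0, 179.0]
ft_force: [-0.4, 0.4, -0.5]
gripper_width: 55.6
grip_force: 32.9
[np.float64(-0.81), np.float64(-0.25), np.float64(-1.12), np.float64(-1.04), np.float64(-0.57), np.float64(-0.43), np.float64(0.0), np.float64(-0.87)]
at [443.4 -87.8  83.4] [-180.    0.  179.] t 6.55 F [-0.69 -1.08 -0.87] w 55.8 | dp cm [-0.11  0.08  5.84] rot [-0.  0. -0.]
```

Carton A weighs about 0.6 N, so it is the empty one. I'll set it back and take B.

```bash
python3 -m inch '[{"dp":[0,0,2],"delta_rot":[0,0,0],"claw":50},{"dp":[0,0,4],"delta_rot":[0,0,0],"claw":50},{"dp":[0,0,5],"delta_rot":[0,0,0],"claw":50},{"dp":[0,0,5.6],"delta_rot":[0,0,0],"claw":50},{"dp":[0,0,5.8],"delta_rot":[0,0,0],"claw":50},{"dp":[0,0,5.8],"delta_rot":[0,0,0],"claw":50},{"dp":[0,0,5.8],"delta_rot":[0,0,0],"claw":50}]'
python3 -m inch '[{"dp":[0,0,0],"delta_rot":[0,0,0],"claw":100},{"dp":[0,0,0],"delta_rot":[0,0,0],"claw":100},{"dp":[0,0,0],"delta_rot":[0,0,0],"claw":100},{"dp":[0,0,0],"delta_rot":[0,0,0],"claw":100},{"dp":[0,0,-3],"delta_rot":[0,0,0],"claw":100},{"dp":[0,0,-7],"delta_rot":[0,0,0],"claw":100},{"dp":[0,0,-9.5],"delta_rot":[0,0,0],"claw":100},{"dp":[0,0,-9.5],"delta_rot":[0,0,0],"claw":100}]'
python3 -c "
from h import *
plan(449.8,-216.5,25,171.7)"
```

```text
time_s: 7.25
tool_pos: [444.1, -88.0, 26.0]
ee_rot: [-180.0, 0.1, 179.0]
ft_force: [-0.9, 0.2, -0.7]
gripper_width: 55.5
grip_force: 32.9
time_s: 8.05
tool_pos: [446.9, -89.0, 124.7]
ee_rot: [-179.8, 0.5, 179.0]
ft_force: [0.9, -0.2, 0.2]
gripper_width: 85.4
grip_force: 0.0
at [446.9 -89.  124.7] [-179.8    0.5  179. ] t 8.05 F [ 0.92 -0.21  0.24] w 85.4 | dp cm [ -0.42 -12.71  10.02] rot [-0.1  0.5  7.3]
```

```bash
python3 -m inch '[{"dp":[-0.4,-4,0],"delta_rot":[0,0,7.3],"claw":100},{"dp":[-0.4,-8,0],"delta_rot":[0,0,7.3],"claw":100},{"dp":[-0.4,-12,0],"delta_rot":[0,0,7.3],"claw":100},{"dp":[-0.4,-12.7,0],"delta_rot":[0,0,7.3],"claw":100},{"dp":[-0.4,-12.7,1],"delta_rot":[0,0,7.3],"claw":100},{"dp":[-0.4,-12.7,1],"delta_rot":[0,0,7.3],"claw":100},{"dp":[-0.4,-12.7,1],"delta_rot":[0,0,7.3],"claw":100},{"dp":[-0.4,-12.7,1],"delta_rot":[0,0,7.3],"claw":100}]'
python3 -c "
from h import *
plan(449.8,-216.5,25,171.7)"
```

```text
time_s: 8.85
tool_pos: [444.8, -213.4, 109.8]
ee_rot: [180.0, -0.1, 171.8]
ft_force: [-0.4, 0.1, -0.2]
gripper_width: 84.9
grip_force: 0.0
at [ 444.8 -213.4  109.8] [ 1.800e+02 -1.000e-01  1.718e+02] t 8.85 F [-0.41  0.11 -0.21] w 84.9 | dp cm [-0.55 -0.24  8.48] rot [ 0.  -0.1  0.1]
```

```bash
python3 -m inch '[{"dp":[-0.4,-0.3,3],"delta_rot":[0,0,0],"claw":100},{"dp":[-0.4,-0.3,6],"delta_rot":[0,0,0],"claw":100},{"dp":[-0.4,-0.3,8],"delta_rot":[0,0,0],"claw":100},{"dp":[-0.4,-0.3,8.4],"delta_rot":[0,0,0],"claw":100},{"dp":[-0.4,-0.3,8.4],"delta_rot":[0,0,0],"claw":100},{"dp":[-0.4,-0.3,8.4],"delta_rot":[0,0,0],"claw":100},{"dp":[-0.4,-0.3,8.4],"delta_rot":[0,0,0],"claw":100}]'
python3 -m inch '[{"dp":[0,0,0],"delta_rot":[0,0,0],"claw":50},{"dp":[0,0,0],"delta_rot":[0,0,0],"claw":50},{"dp":[0,0,0],"delta_rot":[0,0,0],"claw":50},{"dp":[0,0,0],"delta_rot":[0,0,0],"claw":50},{"dp":[0,0,0],"delta_rot":[0,0,0],"claw":50},{"dp":[0,0,0],"delta_rot":[0,0,0],"claw":50},{"dp":[0,0,0],"delta_rot":[0,0,0],"claw":50}]' 35
python3 -m inch '[{"dp":[0,0,-1],"delta_rot":[0,0,0],"claw":50},{"dp":[0,0,-3],"delta_rot":[0,0,0],"claw":50},{"dp":[0,0,-6],"delta_rot":[0,0,0],"claw":50},{"dp":[0,0,-9],"delta_rot":[0,0,0],"claw":50},{"dp":[0,0,-12],"delta_rot":[0,0,0],"claw":50},{"dp":[0,0,-12],"delta_rot":[0,0,0],"claw":50},{"dp":[0,0,-12],"delta_rot":[0,0,0],"claw":50},{"dp":[0,0,-12],"delta_rot":[0,0,0],"claw":50}]'
python3 -c "
from h import *
print([cam('wrist') and round(status.state()['ft_force'][2],2) for i in range(6)])
plan(510.5,83,140,188.5)"
```

```text
time_s: 9.55
tool_pos: [450.0, -219.0, 27.9]
ee_rot: [-179.9, 0.2, 171.7]
ft_force: [-0.3, 0.2, -0.3]
gripper_width: 85.1
grip_force: 0.0
time_s: 10.25
tool_pos: [449.3, -218.7, 27.2]
ee_rot: [-180.0, 0.1, 171.7]
ft_force: [-0.6, 1.7, 6.5]
gripper_width: 55.5
grip_force: 39.4
time_s: 11.05
tool_pos: [447.0, -217.3, 144.1]
ee_rot: [179.9, -0.2, 171.7]
ft_force: [-0.2, 0.4, -3.1]
gripper_width: 55.7
grip_force: 39.9
[np.float64(-3.96), np.float64(-2.28), np.float64(-2.41), np.float64(-2.51), np.float64(-2.61), np.float64(-2.62)]
at [ 448.1 -218.   145.2] [ 1.800e+02 -1.000e-01  1.717e+02] t 11.35 F [ 0.84  0.01 -2.62] w 55.4 | dp cm [-1.83 30.69  0.55] rot [  0.1  -0.1 -16.8]
```

Carton B weighs about 2.6 N, so it is the full one. I'll carry it to the panel.

```bash
python3 -m inch '[{"dp":[-0.2,2,0],"delta_rot":[0,0,-1],"claw":50},{"dp":[-0.4,6,0],"delta_rot":[0,0,-4],"claw":50},{"dp":[-0.7,11,0],"delta_rot":[0,0,-7],"claw":50},{"dp":[-1,16,0],"delta_rot":[0,0,-10],"claw":50},{"dp":[-1.3,21,0],"delta_rot":[0,0,-13],"claw":50},{"dp":[-1.6,26,0],"delta_rot":[0,0,-15],"claw":50},{"dp":[-1.8,29.5,0],"delta_rot":[0,0,-16.8],"claw":50},{"dp":[-1.8,30.7,0],"delta_rot":[0,0,-16.8],"claw":50}]'
python3 -m inch '[{"dp":[0,0,0],"delta_rot":[0,0,0],"claw":50},{"dp":[0,0,3],"delta_rot":[0,0,0],"claw":50},{"dp":[0,0,6],"delta_rot":[0,0,0],"claw":50},{"dp":[0,0,7],"delta_rot":[0,0,0],"claw":50},{"dp":[0,0,7],"delta_rot":[0,0,0],"claw":50},{"dp":[0,0,7],"delta_rot":[0,0,0],"claw":50},{"dp":[0,0,7],"delta_rot":[0,0,0],"claw":50}]'
python3 - <<'E'
from h import *
d=cam('wrist');save(d,'pics/w3.png')
plan(510.5,83,31,188.5)
E
```

```text
time_s: 12.15
tool_pos: [511.2, 86.2, 146.2]
ee_rot: [179.9, 0.0, -171.3]
ft_force: [0.3, -1.4, -3.1]
gripper_width: 55.7
grip_force: 40.2
time_s: 12.85
tool_pos: [512.5, 82.3, 78.1]
ee_rot: [-180.0, 0.2, -171.6]
ft_force: [-0.7, -0.9, -3.1]
gripper_width: 55.5
grip_force: 40.4
at [512.5  82.5  78.1] [-180.     0.2 -171.5] t 12.9 F [-0.21 -0.38 -3.11] w 55.5 | dp cm [0.21 0.08 4.71] rot [-0.   0.2 -0. ]
```

View pics/w3.png

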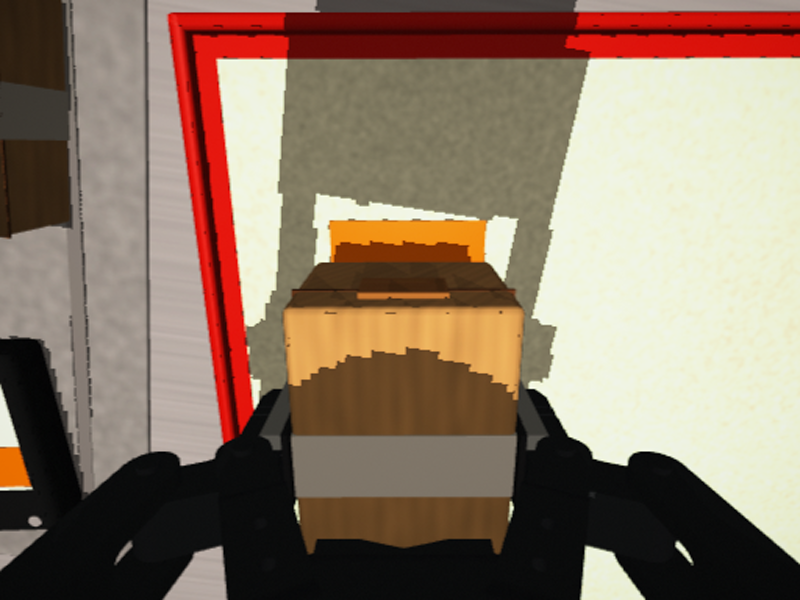

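The held carton's top front edge runs (285,309)–(523,307), its bottom front edge (320,264)–(488,264), and the panel's near edge (331,220)–(486,220).

```bash
python3 - <<'E'
from h import *
d=cam('wrist');k=1.5625
p,R,_=pose();u=lambda P,z:(unproj(d,np.array(P)/k,z)-p)@R
print('carton top edge',u([(285,309),(523,307)],102.).round(1))
print('carton bottom edge',u([(320,264),(488,264)],54.).round(1))
print('panel near edge',u([(331,220),(486,220)],6).round(1))
print('panel centre from top/wrist',((np.array([510.8,82.8,6])-p)@R).round(1))
print(u([(182,13),(1,1)],14),np.degrees(np.arctan2(13-13.,400)))
E
```

```text
carton top edge [[ 40.7 -26.5 -24.1]
 [ 41.1  27.2 -24.1]]
carton bottom edge [[ 39.8 -26.5  23.9]
 [ 39.7  27.3  23.9]]
panel near edge [[ 47.  -29.4  71.9]
 [ 46.9  34.1  71.8]]
panel centre from top/wrist [ 1.7  0.4 72. ]
[[ 120.28750519  -76.9249954    63.66344375]
 [ 124.07201921 -139.21139654   63.68054292]] 0.0
```

```bash
python3 -m inch '[{"dp":[0.23,0.17,1.5],"delta_rot":[0,0,0],"claw":50},{"dp":[0.23,0.17,3],"delta_rot":[0,0,0],"claw":50},{"dp":[0.23,0.17,4],"delta_rot":[0,0,0],"claw":50},{"dp":[0.23,0.17,4.5],"delta_rot":[0,0,0],"claw":50},{"dp":[0.23,0.17,4.7],"delta_rot":[0,0,0],"claw":50},{"dp":[0.23,0.17,4.75],"delta_rot":[0,0,0],"claw":50},{"dp":[0.23,0.17,4.75],"delta_rot":[0,0,0],"claw":50},{"dp":[0.23,0.17,4.75],"delta_rot":[0,0,0],"claw":50}]'
python3 -c "
from h import *
plan(510.5,83,31,188.5)"
```

```text
time_s: 13.75
tool_pos: [508.7, 84.2, 30.2]
ee_rot: [-180.0, 0.0, -171.5]
ft_force: [-4.6, -1.4, 7.3]
gripper_width: 55.2
grip_force: 41.4
at [508.7  84.2  30.2] [-180.     0.  -171.5] t 13.75 F [-4.59 -1.38  7.33] w 55.2 | dp cm [-0.16 -0.14 -0.08] rot [-0.  0. -0.]
```

```bash
python3 -m inch '[{"dp":[0,0,0],"delta_rot":[0,0,0],"claw":75},{"dp":[0,0,0],"delta_rot":[0,0,0],"claw":100},{"dp":[0,0,0],"delta_rot":[0,0,0],"claw":100},{"dp":[0,0,0],"delta_rot":[0,0,0],"claw":100},{"dp":[0,0,-2],"delta_rot":[0,0,0],"claw":100},{"dp":[0,0,-6],"delta_rot":[0,0,0],"claw":100},{"dp":[0,0,-11],"delta_rot":[0,0,0],"claw":100},{"dp":[0,0,-16],"delta_rot":[0,0,0],"claw":100}]'
python3 -m inch '[{"dp":[0,0,-6],"delta_rot":[0,0,0],"claw":100},{"dp":[0,0,-6],"delta_rot":[0,0,0],"claw":100},{"dp":[0,0,-6],"delta_rot":[0,0,0],"claw":100},{"dp":[0,0,-6],"delta_rot":[0,0,0],"claw":100}]'
python3 - <<'E'
from h import *
d=cam('wrist');save(d,'pics/w4.png');meas(d,dict(orange=6,kraft=54,green=54))
plan(585,-208,120,171)
E
```

```text
time_s: 14.55
tool_pos: [507.6, 84.1, 189.8]
ee_rot: [180.0, -0.1, -171.5]
ft_force: [0.5, -0.2, 0.1]
gripper_width: 85.2
grip_force: 0.0
time_s: 14.95
tool_pos: [507.4, 84.1, 247.3]
ee_rot: [180.0, -0.1, -171.5]
ft_force: [0.2, 0.0, -0.5]
gripper_width: 85.2
grip_force: 0.0
orange 514 [158. 335.] [ 605.5 -102.6] [ 605.7 -103.1] [19.6 46.4] 100.7
kraft 2146 [148.  84.] [418.8 -85.6] [418.7 -85.6] [34.2 57.5] 90.3
kraft 1813 [147. 169.] [469.3 -86.6] [469.6 -87.1] [32.6 58.1] 89.2
kraft 1514 [403. 227.] [482.4  80.5] [483.7  79.8] [34.2 54.9] 98.4
green 4500 [754. 268.] [475.  319.7] [476.  316.2] [65.  92.7] 21.9
at [506.8  84.1 246.3] [ 180.    -0.3 -171.5] t 15.0 F [ 0.85 -0.69  0.47] w 85.3 | dp cm [ -3.48 -30.05  12.6 ] rot [-0.  -0.3 17.5]
```

View pics/w4.png

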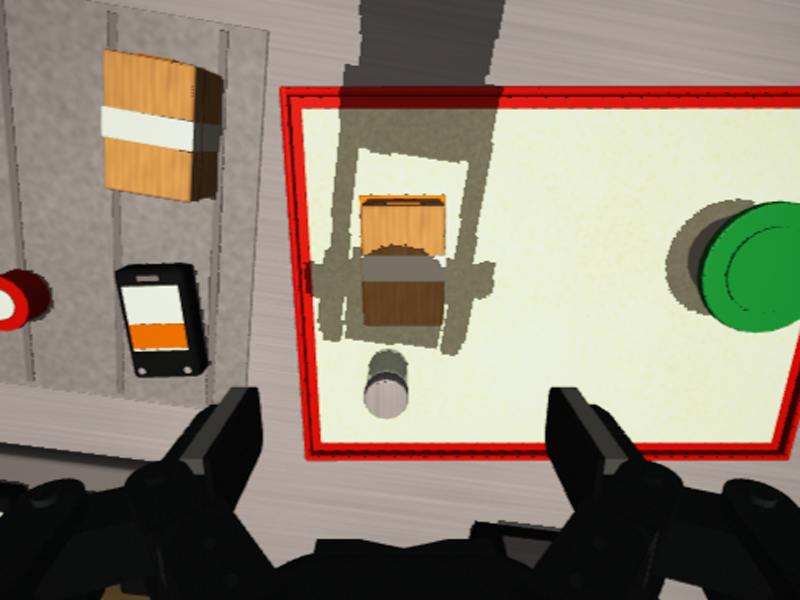

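The carton stands on the panel: its top has corners (361,203), (444,203), (444,326) and (362,326), and a strip of the panel shows at the near edge. I'll check the centring.

```bash
python3 - <<'E'
from h import *
d=cam('wrist');k=1.5625
a=np.radians(8.5);T=np.array([[np.cos(a),np.sin(a)],[-np.sin(a),np.cos(a)]])
u=lambda P,z:unproj(d,np.array(P)/k,z)[:,:2]
W=u([(361,203),(444,203),(444,326),(362,326)],54);print('carton',rect(W),W.mean(0)@T.T)
print('panel near edge tray',(u([(360,195.5),(445,195.5)],6)@T.T).round(1))
print('tray corners in tray axes',(u([(281,87),(307,460),(302,108),(320,443)],14)@T.T).round(1))
t=cam('top');hsv=cv2.cvtColor(t['color'],cv2.COLOR_RGB2HSV);H,S,V=[hsv[...,i].astype(int) for i in range(3)]
m=(H>8)&(H<22)&(S>80)&(V>100)
for q,c,b in blobs(m,60):
    w=unproj(t,b,54);
    if abs(w[0,1]-80)<70 and w[0,0]<700: print('top kraft',q,c*k,unproj(t,c,54)[0][:2],rect(w))
P=np.array([510.8,82.8]);print('panel',T@P)
save(dict(color=t['color'][150:270,180:300]),'pics/t2.png',5)
E
```

```text
carton (array([507.5,  84.2]), array([53.9, 85. ]), np.float64(9.8)) [514.33606498   8.27358063]
panel near edge tray [[471.3 -23.4]
 [471.4  39.7]]
tray corners in tray axes [[397.8 -74.7]
 [694.2 -74.5]
 [411.2 -61.2]
 [677.4 -62.4]]
top kraft 130 [352.00721154 310.12019231] [493.5622061   52.63492643] (array([501.9,  52.3]), array([16.4, 74.9]), np.float64(1.4))
panel [517.42792225   6.38946628]
```

View pics/t2.png

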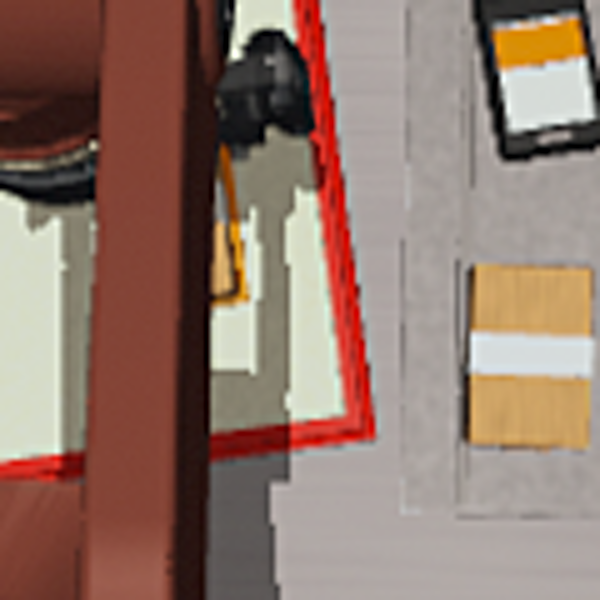

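The crop shows the carton half hidden by the arm, with an orange margin along its right and near sides. I'll go to the sauce pot and measure again with the arm out of the way.

```bash
python3 -m inch '[{"dp":[-3.4,-30,0],"delta_rot":[0,0,8.5],"claw":100},{"dp":[-3.4,-30,3],"delta_rot":[0,0,8.5],"claw":100},{"dp":[-3.4,-30,6],"delta_rot":[0,0,8.5],"claw":100},{"dp":[-3.4,-30,9],"delta_rot":[0,0,8.5],"claw":100},{"dp":[-3.4,-30,10],"delta_rot":[0,0,8.5],"claw":100},{"dp":[-3.4,-30,10],"delta_rot":[0,0,8.5],"claw":100},{"dp":[-3.4,-30,10],"delta_rot":[0,0,8.5],"claw":100},{"dp":[-3.4,-30,10],"delta_rot":[0,0,8.5],"claw":100}]'
python3 - <<'E'
from h import *
d=cam('wrist');meas(d,dict(red=31))
t=cam('top');save(dict(color=t['color'][140:240,170:270]),'pics/t3.png',6)
plan(585,-208,20,180)
E
```

```text
time_s: 15.9
tool_pos: [583.7, -209.5, 143.6]
ee_rot: [179.8, -0.4, 179.8]
ft_force: [-1.0, 0.3, -0.1]
gripper_width: 85.3
grip_force: 0.0
red 1351 [791. 374.] [626.3   1.9] [619.4  -1.1] [ 10.2 139.8] 13.0
red 1580 [405. 301.] [ 583.2 -208.1] [ 585.3 -208.3] [42.7 43.2] 135.0
at [ 584.9 -207.1  146.5] [179.9  -0.2 179.9] t 16.0 F [-0.47  0.75  0.78] w 85.4 | dp cm [-0.06 -0.12 12.65] rot [ 0.1 -0.2 -0.1]
```

View pics/t3.png

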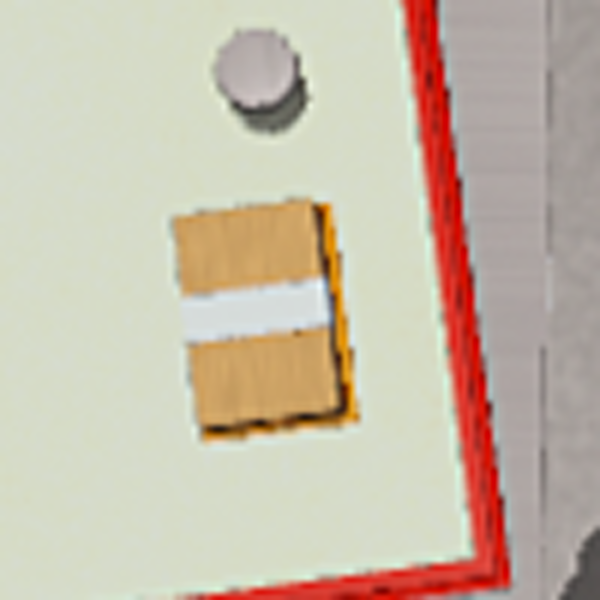

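The carton top has crop corners (173,216), (311,199), (341,411) and (199,430). The panel shows on its right from (330,204) to (357,420), and along the near side to (203,441).

```bash
python3 - <<'E'
from h import *
t=cam('top');f=lambda P,z:unproj(t,(np.array(P)+.5)/6-.5+[170,140],z)[:,:2]
a=np.radians(8.5);T=np.array([[np.cos(a),np.sin(a)],[-np.sin(a),np.cos(a)]])
W=f([(173,216),(311,199),(341,411),(199,430)],54);print(rect(W),T@W.mean(0),(W@T.T).round(1))
print('panel corners',(f([(330,204),(357,420),(203,441)],6)@T.T).round(1))
E
```

```text
(array([508.7,  83.3]), array([54.1, 83.9]), np.float64(9.4)) [515.38772717   7.24530423] [[557.6  34.8]
 [557.3 -19.4]
 [473.4 -20.7]
 [473.3  34.3]]
panel corners [[563.2 -24.5]
 [473.3 -24.5]
 [473.   38.6]]
```

The carton is within about 3 mm of the panel's centre, square and fully on it, so I'll accept that and pick up the sauce pot.

```bash
python3 -m inch '[{"dp":[0,-0.1,4],"delta_rot":[0,0,0],"claw":100},{"dp":[0,-0.1,8],"delta_rot":[0,0,0],"claw":100},{"dp":[0,-0.1,11],"delta_rot":[0,0,0],"claw":100},{"dp":[0,-0.1,12.5],"delta_rot":[0,0,0],"claw":100},{"dp":[0,-0.1,12.6],"delta_rot":[0,0,0],"claw":100},{"dp":[0,-0.1,12.6],"delta_rot":[0,0,0],"claw":100},{"dp":[0,-0.1,12.6],"delta_rot":[0,0,0],"claw":100}]'
python3 -m inch '[{"dp":[0,0,0],"delta_rot":[0,0,0],"claw":70},{"dp":[0,0,0],"delta_rot":[0,0,0],"claw":50},{"dp":[0,0,0],"delta_rot":[0,0,0],"claw":40},{"dp":[0,0,0],"delta_rot":[0,0,0],"claw":40},{"dp":[0,0,0],"delta_rot":[0,0,0],"claw":40},{"dp":[0,0,0],"delta_rot":[0,0,0],"claw":40},{"dp":[0,0,0],"delta_rot":[0,0,0],"claw":40}]' 22
python3 -m inch '[{"dp":[0,0,-1],"delta_rot":[0,0,0],"claw":40},{"dp":[0,0,-4],"delta_rot":[0,0,0],"claw":40},{"dp":[0,0,-8],"delta_rot":[0,0,0],"claw":40},{"dp":[0,0,-12],"delta_rot":[0,0,0],"claw":40},{"dp":[0,0,-13],"delta_rot":[0,0,0],"claw":40},{"dp":[0,0,-13],"delta_rot":[0,0,0],"claw":40},{"dp":[0,0,-13],"delta_rot":[0,0,0],"claw":40}]'
python3 - <<'E'
from h import *
plan(508.3,83.7,150,188.5)
E
```

```text
time_s: 16.75
tool_pos: [588.3, -209.1, 25.4]
ee_rot: [-179.9, 0.2, -180.0]
ft_force: [0.2, -0.1, 0.4]
gripper_width: 85.6
grip_force: 0.0
time_s: 17.45
tool_pos: [586.7, -208.9, 23.9]
ee_rot: [-180.0, 0.0, 180.0]
ft_force: [-1.1, 0.6, 5.8]
gripper_width: 42.3
grip_force: 22.0
time_s: 18.15
tool_pos: [585.1, -208.0, 151.3]
ee_rot: [179.9, -0.1, 180.0]
ft_force: [-0.8, 0.7, -1.1]
gripper_width: 42.7
grip_force: 22.5
at [ 585.1 -208.   151.3] [ 1.799e+02 -1.000e-01  1.800e+02] t 18.15 F [-0.8   0.67 -1.12] w 42.7 | dp cm [ 7.69 29.17  0.18] rot [ 0.1 -0.1 -8.5]
```

```bash
python3 -m inch '[{"dp":[0.6,2,0],"delta_rot":[0,0,-1],"claw":40},{"dp":[1.8,6.5,0],"delta_rot":[0,0,-3],"claw":40},{"dp":[3,11,0],"delta_rot":[0,0,-5],"claw":40},{"dp":[4.2,16,0],"delta_rot":[0,0,-7],"claw":40},{"dp":[5.5,21,0],"delta_rot":[0,0,-8.5],"claw":40},{"dp":[6.8,25.5,0],"delta_rot":[0,0,-8.5],"claw":40},{"dp":[7.6,28.5,0],"delta_rot":[0,0,-8.5],"claw":40},{"dp":[7.7,29.2,0],"delta_rot":[0,0,-8.5],"claw":40}]'
python3 -m inch '[{"dp":[0,0,0],"delta_rot":[0,0,0],"claw":40},{"dp":[0,0,2],"delta_rot":[0,0,0],"claw":40},{"dp":[0,0,4],"delta_rot":[0,0,0],"claw":40},{"dp":[0,0,4],"delta_rot":[0,0,0],"claw":40},{"dp":[0,0,4],"delta_rot":[0,0,0],"claw":40},{"dp":[0,0,4],"delta_rot":[0,0,0],"claw":40}]'
python3 - <<'E'
from h import *
plan(508.3,83.7,75,188.5)
d=cam('wrist');save(d,'pics/w5.png')
E
```

```text
time_s: 18.95
tool_pos: [505.5, 86.3, 149.5]
ee_rot: [179.9, -0.4, -171.3]
ft_force: [0.5, -0.3, -1.2]
gripper_width: 42.6
grip_force: 22.6
time_s: 19.55
tool_pos: [510.2, 82.6, 113.5]
ee_rot: [-180.0, 0.1, -171.6]
ft_force: [0.8, -0.8, 0.6]
gripper_width: 42.7
grip_force: 22.6
at [510.2  82.6 113.5] [-1.800e+02  1.000e-01 -1.716e+02] t 19.55 F [ 0.79 -0.84  0.56] w 42.7 | dp cm [0.18 0.13 3.85] rot [-0.   0.1 -0.1]
```

View pics/w5.png

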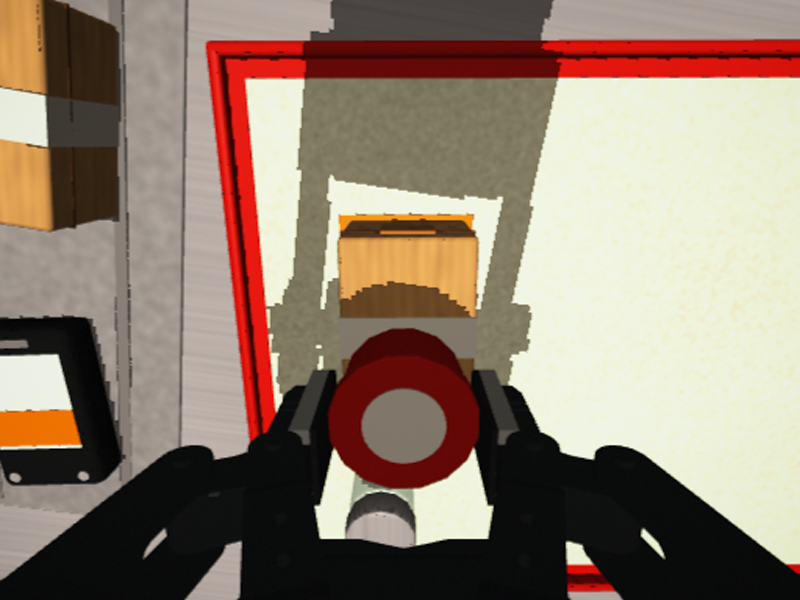

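The pot is held level, with its white dot at (404,426). The carton's near top edge below runs (339,238)–(478,238).

```bash
python3 - <<'E'
from h import *
d=cam('wrist');k=1.5625
p,R,_=pose();u=lambda P,z:((unproj(d,np.array(P)/k,z)-p)@R).round(1)
print(p,'pot',u([(404,426)],120.5),'carton edge',u([(339,238),(478,238)],54))
print('est carton centre',((np.array([508.3,83.7,54])-p)@R).round(1))
E
```

```text
[510.38626266  83.03898894 113.93308746] pot [[-0.1  0.3 -6.6]] carton edge [[ 42.  -24.8  59.9]
 [ 41.9  29.2  59.8]]
est carton centre [ 2.1  1.  59.9]
```

```bash
python3 -m inch '[{"dp":[0.1,0.15,1.5],"delta_rot":[0,0,0],"claw":40},{"dp":[0.1,0.15,2.8],"delta_rot":[0,0,0],"claw":40},{"dp":[0.1,0.15,3.4],"delta_rot":[0,0,0],"claw":40},{"dp":[0.1,0.15,3.7],"delta_rot":[0,0,0],"claw":40},{"dp":[0.1,0.15,3.8],"delta_rot":[0,0,0],"claw":40},{"dp":[0.1,0.15,3.8],"delta_rot":[0,0,0],"claw":40},{"dp":[0.1,0.15,3.8],"delta_rot":[0,0,0],"claw":40},{"dp":[0.1,0.15,3.8],"delta_rot":[0,0,0],"claw":40}]'
python3 -c "
from h import *
plan(508.3,83.7,75,188.5)"
```

```text
time_s: 20.45
tool_pos: [508.4, 84.8, 75.1]
ee_rot: [-180.0, 0.1, -171.5]
ft_force: [0.7, 0.0, -0.2]
gripper_width: 42.8
grip_force: 22.6
at [508.4  84.8  75.1] [-1.800e+02  1.000e-01 -1.715e+02] t 20.45 F [ 0.67  0.02 -0.21] w 42.8 | dp cm [ 0.03 -0.11  0.01] rot [-0.   0.1 -0. ]
```

```bash
python3 -m inch '[{"dp":[0,0,0.1],"delta_rot":[0,0,0],"claw":40},{"dp":[0,0,0.1],"delta_rot":[0,0,0],"claw":40},{"dp":[0,0,0.1],"delta_rot":[0,0,0],"claw":40}]'
python3 -m inch '[{"dp":[0,0,0.1],"delta_rot":[0,0,0],"claw":40},{"dp":[0,0,0.1],"delta_rot":[0,0,0],"claw":40},{"dp":[0,0,0.1],"delta_rot":[0,0,0],"claw":40}]'
python3 -c "
from h import *
plan(508.3,83.7,75,188.5)"
```

```text
time_s: 20.75
tool_pos: [508.6, 84.8, 74.9]
ee_rot: [-180.0, 0.0, -171.5]
ft_force: [-1.8, -0.3, 5.6]
gripper_width: 43.0
grip_force: 22.9
time_s: 21.05
tool_pos: [508.6, 84.8, 74.7]
ee_rot: [-180.0, 0.0, -171.5]
ft_force: [-5.3, -0.7, 9.9]
gripper_width: 42.7
grip_force: 23.3
at [508.6  84.8  74.7] [-180.     0.  -171.5] t 21.05 F [-5.29 -0.71  9.87] w 42.7 | dp cm [ 0.05 -0.11 -0.03] rot [-0.  0. -0.]
```

```bash
python3 -m inch '[{"dp":[0,0,-0.15],"delta_rot":[0,0,0],"claw":40},{"dp":[0,0,-0.15],"delta_rot":[0,0,0],"claw":55},{"dp":[0,0,-0.15],"delta_rot":[0,0,0],"claw":70},{"dp":[0,0,-0.15],"delta_rot":[0,0,0],"claw":70},{"dp":[0,0,-2],"delta_rot":[0,0,0],"claw":100},{"dp":[0,0,-6],"delta_rot":[0,0,0],"claw":100},{"dp":[0,0,-10],"delta_rot":[0,0,0],"claw":100},{"dp":[0,0,-15],"delta_rot":[0,0,0],"claw":100}]'
python3 -c "
from h import *
plan(582.5,-324,170,180)"
```

```text
time_s: 21.85
tool_pos: [506.4, 84.7, 222.2]
ee_rot: [180.0, -0.3, -171.5]
ft_force: [0.3, 0.1, 0.2]
gripper_width: 85.2
grip_force: 0.0
at [506.4  84.7 222.2] [ 180.    -0.3 -171.5] t 21.85 F [0.26 0.06 0.23] w 85.2 | dp cm [ -1.52 -41.55   5.19] rot [ 0.  -0.3  8.5]
```

```bash
python3 -m inch '[{"dp":[-1.5,-41.5,0],"delta_rot":[0,0,8.5],"claw":100},{"dp":[-1.5,-41.5,0],"delta_rot":[0,0,8.5],"claw":100},{"dp":[-1.5,-41.5,0],"delta_rot":[0,0,8.5],"claw":100},{"dp":[-1.5,-41.5,0],"delta_rot":[0,0,8.5],"claw":100},{"dp":[-1.5,-41.5,0],"delta_rot":[0,0,8.5],"claw":100},{"dp":[-1.5,-41.5,0],"delta_rot":[0,0,8.5],"claw":100},{"dp":[-1.5,-41.5,0],"delta_rot":[0,0,8.5],"claw":100},{"dp":[-1.5,-41.5,0],"delta_rot":[0,0,8.5],"claw":100}]' >/dev/null
python3 -m inch '[{"dp":[0,-2,0],"delta_rot":[0,0,0],"claw":100},{"dp":[0,-2,0],"delta_rot":[0,0,0],"claw":100},{"dp":[0,-2,0],"delta_rot":[0,0,0],"claw":100},{"dp":[0,-2,0],"delta_rot":[0,0,0],"claw":100}]' >/dev/null
python3 - <<'E'
from h import *
plan(582.5,-324,65,180)
d=cam('wrist');t=cam('top')
a=cv2.resize(d['color'],(533,400));b=cv2.resize(t['color'][130:240,70:270],(533,293),interpolation=cv2.INTER_CUBIC)
save(dict(color=np.vstack([a,b])),'pics/w6.png',.85)
np.save('/tmp/t4.npy',t['color'])
E
```

```text
at [ 581.2 -326.6  222.4] [ 179.9   -0.  -179.9] t 23.05 F [ 0.37 -0.39 -0.23] w 85.8 | dp cm [-0.14  0.23 15.74] rot [ 0.1 -0.   0.1]
```

View pics/w6.png

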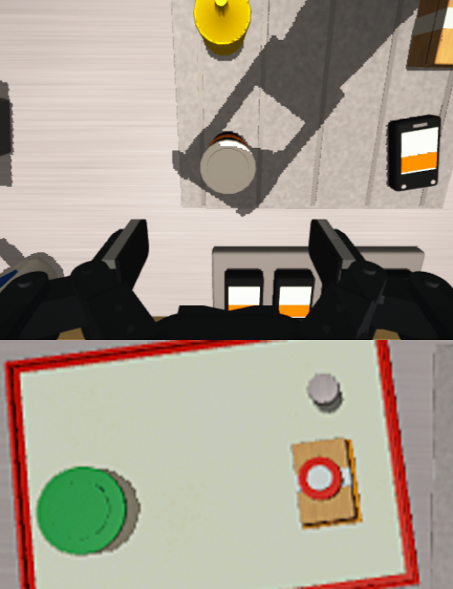

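The pot stands in the middle of the carton (320,479). Under the gripper the cup's lid is centred at about (228,167).

```bash
python3 - <<'E'
from h import *
d=cam('wrist');t=cam('top')
print('cup',unproj(d,np.array([[228,167],[227,168]])/.85*512/533,92)[:,:2])
hsv=cv2.cvtColor(t['color'],cv2.COLOR_RGB2HSV);H,S,V=[hsv[...,i].astype(int) for i in range(3)]
m=((H<6)|(H>174))&(S>150)&(V>80)
for a,c,b in blobs(m,60):
    if a<400: print('pot',a,unproj(t,b,82)[:,:2].mean(0),unproj(t,b,82).std(0))
for a,c,b in blobs((H>40)&(H<85)&(S>120)): print('bowl',unproj(t,b,54).mean(0),rect(unproj(t,b,54)))
E
```

```text
cup [[ 584.06172451 -326.50436714]
 [ 585.08727959 -327.48539495]]
pot 268 [ 606.29383139 -488.9676081 ] [29.25690937 28.4225004   0.        ]
pot 166 [508.06827656  83.43118676] [19.29561353 20.25539526  0.        ]
bowl [474.04089547 328.00840348  54.        ] (array([474., 328.]), array([88.3, 88.3]), np.float64(91.0))
```

```bash
python3 -m inch '[{"dp":[-0.2,0.15,4],"delta_rot":[0,0,0],"claw":100},{"dp":[-0.2,0.15,8],"delta_rot":[0,0,0],"claw":100},{"dp":[-0.2,0.15,11],"delta_rot":[0,0,0],"claw":100},{"dp":[-0.2,0.15,14],"delta_rot":[0,0,0],"claw":100},{"dp":[-0.2,0.15,16],"delta_rot":[0,0,0],"claw":100},{"dp":[-0.2,0.15,16.5],"delta_rot":[0,0,0],"claw":100},{"dp":[-0.2,0.15,16.5],"delta_rot":[0,0,0],"claw":100},{"dp":[-0.2,0.15,16.5],"delta_rot":[0,0,0],"claw":100}]'
python3 -m inch '[{"dp":[0,0,0],"delta_rot":[0,0,0],"claw":70},{"dp":[0,0,0],"delta_rot":[0,0,0],"claw":50},{"dp":[0,0,0],"delta_rot":[0,0,0],"claw":45},{"dp":[0,0,0],"delta_rot":[0,0,0],"claw":45},{"dp":[0,0,0],"delta_rot":[0,0,0],"claw":45},{"dp":[0,0,0],"delta_rot":[0,0,0],"claw":45},{"dp":[0,0,0],"delta_rot":[0,0,0],"claw":45},{"dp":[0,0,0],"delta_rot":[0,0,0],"claw":45}]' 35
python3 -m inch '[{"dp":[0,0,-1],"delta_rot":[0,0,0],"claw":45},{"dp":[0,0,-4],"delta_rot":[0,0,0],"claw":45},{"dp":[0,0,-8],"delta_rot":[0,0,0],"claw":45},{"dp":[0,0,-12],"delta_rot":[0,0,0],"claw":45},{"dp":[0,0,-14],"delta_rot":[0,0,0],"claw":45},{"dp":[0,0,-14],"delta_rot":[0,0,0],"claw":45},{"dp":[0,0,-14],"delta_rot":[0,0,0],"claw":45},{"dp":[0,0,-14],"delta_rot":[0,0,0],"claw":45}]'
python3 - <<'E'
from h import *
plan(563.5,342.0,200,188.5)
E
```

```text
time_s: 24.05
tool_pos: [584.5, -327.3, 59.5]
ee_rot: [-179.9, 0.1, -180.0]
ft_force: [-0.1, -0.1, 0.2]
gripper_width: 85.1
grip_force: 0.0
time_s: 24.85
tool_pos: [584.5, -327.7, 59.8]
ee_rot: [-179.9, 0.1, 180.0]
ft_force: [0.4, 0.6, 5.1]
gripper_width: 54.2
grip_force: 35.9
time_s: 25.65
tool_pos: [581.7, -325.8, 194.6]
ee_rot: [179.8, -0.3, 180.0]
ft_force: [-0.3, -0.4, -3.0]
gripper_width: 54.2
grip_force: 37.4
at [ 581.7 -325.8  194.6] [179.8  -0.3 180. ] t 25.65 F [-0.35 -0.41 -3.01] w 54.2 | dp cm [ 1.84 66.78 -0.32] rot [ 0.2 -0.2 -8.5]
```

```bash
python3 -m inch '[{"dp":[0,1.5,0],"delta_rot":[0,0,0],"claw":45},{"dp":[0.1,5,0],"delta_rot":[0,0,-1],"claw":45},{"dp":[0.3,9,0],"delta_rot":[0,0,-1.5],"claw":45},{"dp":[0.4,13.5,0],"delta_rot":[0,0,-2],"claw":45},{"dp":[0.5,18,0],"delta_rot":[0,0,-2.5],"claw":45},{"dp":[0.6,22.5,0],"delta_rot":[0,0,-3],"claw":45},{"dp":[0.8,27,0],"delta_rot":[0,0,-3.5],"claw":45},{"dp":[0.9,31,0],"delta_rot":[0,0,-4],"claw":45}]'
python3 -m inch '[{"dp":[0,4,0],"delta_rot":[0,0,-0.5],"claw":45},{"dp":[0,8,0],"delta_rot":[0,0,-1],"claw":45},{"dp":[0,12,0],"delta_rot":[0,0,-1.5],"claw":45},{"dp":[0,16,0],"delta_rot":[0,0,-2],"claw":45},{"dp":[0,20,0],"delta_rot":[0,0,-2.5],"claw":45},{"dp":[0,24,0],"delta_rot":[0,0,-3],"claw":45},{"dp":[0,27,0],"delta_rot":[0,0,-3.5],"claw":45},{"dp":[0,28,0],"delta_rot":[0,0,-4.5],"claw":45}]' >/dev/null
python3 -m inch '[{"dp":[0,0,0],"delta_rot":[0,0,0],"claw":45},{"dp":[0,0,0],"delta_rot":[0,0,0],"claw":45},{"dp":[0,0,0],"delta_rot":[0,0,0],"claw":45},{"dp":[0,0,0],"delta_rot":[0,0,0],"claw":45}]'
python3 - <<'E'
from h import *
plan(563.5,342.0,120,188.5)
E
```

```text
time_s: 26.45
tool_pos: [572.4, -13.6, 196.0]
ee_rot: [179.9, -0.2, -175.9]
ft_force: [0.1, 0.2, -1.3]
gripper_width: 54.0
grip_force: 37.5
time_s: 27.65
tool_pos: [555.2, 261.1, 197.7]
ee_rot: [-180.0, -0.0, -171.6]
ft_force: [0.2, 0.2, -2.4]
gripper_width: 54.1
grip_force: 37.5
at [555.2 261.1 197.7] [-180.    -0.  -171.6] t 27.65 F [ 0.21  0.23 -2.43] w 54.1 | dp cm [-2.01  7.89  7.77] rot [-0.  -0.  -0.1]
```

```bash
python3 -m inch '[{"dp":[-0.7,2.5,0],"delta_rot":[0,0,0],"claw":45},{"dp":[-1.4,5.5,1],"delta_rot":[0,0,0],"claw":45},{"dp":[-2,7.5,3],"delta_rot":[0,0,0],"claw":45},{"dp":[-2,7.9,5.5],"delta_rot":[0,0,0],"claw":45},{"dp":[-2,7.9,7.5],"delta_rot":[0,0,0],"claw":45},{"dp":[-2,7.9,7.7],"delta_rot":[0,0,0],"claw":45},{"dp":[-2,7.9,7.7],"delta_rot":[0,0,0],"claw":45},{"dp":[-2,7.9,7.7],"delta_rot":[0,0,0],"claw":45}]'
python3 - <<'E'
from h import *
plan(563.5,342.0,63,188.5)
d=cam('wrist');save(d,'pics/w7.png')
E
```

```text
time_s: 28.45
tool_pos: [564.4, 343.3, 122.5]
ee_rot: [180.0, 0.2, -171.6]
ft_force: [0.1, -0.9, -1.4]
gripper_width: 54.2
grip_force: 37.7
at [564.4 343.3 122.5] [ 180.     0.2 -171.6] t 28.45 F [ 0.08 -0.87 -1.37] w 54.2 | dp cm [ 0.13 -0.12  5.95] rot [ 0.   0.2 -0.1]
```

View pics/w7.png

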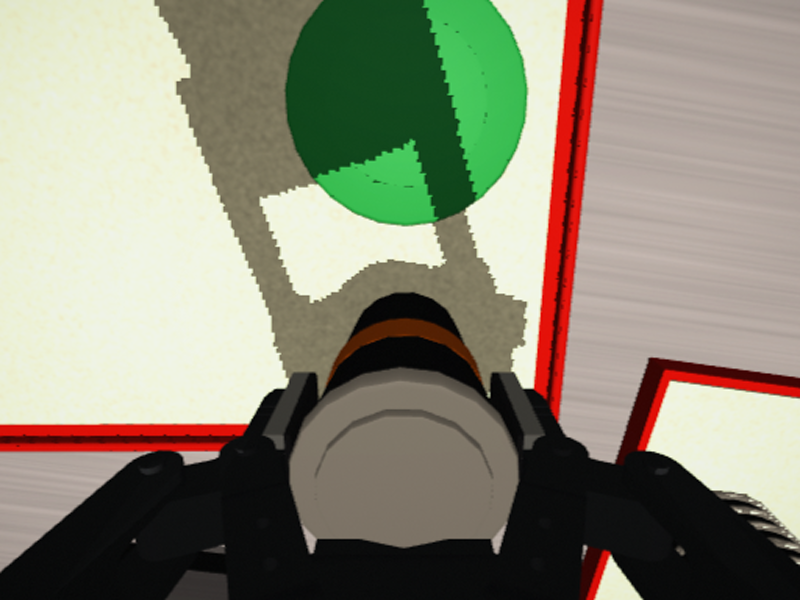

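The bowl lid spans columns 286–527, and its edge nearest the cup is at (406,225). The held cup's lid spans 289–519, with its near edge at (404,367).

```bash
python3 - <<'E'
from h import *
d=cam('wrist');k=1.5625
p,R,_=pose();u=lambda P,z:((unproj(d,np.array(P)/k,z)-p)@R).round(1)
print(p,'cup lid near,left,right',u([(404,367),(289,470),(519,470)],153.7))
print('bowl edge far,left,right',u([(406,225),(286,95),(527,95)],52.),u([(406,225),(286,95),(527,95)],54.))
for b in ((474,328),(473.2,329.6)): print('bowl est',((np.array([*b,54])-p)@R).round(1))
E
```

```text
[564.52886856 343.66720499 122.96366292] cup lid near,left,right [[ 29.6   0.4 -30.8]
 [  3.1 -26.7 -30.8]
 [  3.   27.4 -30.7]]
bowl edge far,left,right [[ 45.2   1.3  70.8]
 [ 94.5 -44.1  70.6]
 [ 94.3  47.1  70.7]] [[ 45.5   1.3  68.8]
 [ 94.3 -43.6  68.6]
 [ 94.2  46.6  68.7]]
bowl est [92.1 -2.3 68.6]
bowl est [92.6 -0.6 68.6]
```

```bash
python3 -m inch '[{"dp":[-0.08,0.04,1.5],"delta_rot":[0,0,0],"claw":45},{"dp":[-0.08,0.04,3],"delta_rot":[0,0,0],"claw":45},{"dp":[-0.08,0.04,4.5],"delta_rot":[0,0,0],"claw":45},{"dp":[-0.08,0.04,5.4],"delta_rot":[0,0,0],"claw":45},{"dp":[-0.08,0.04,5.8],"delta_rot":[0,0,0],"claw":45},{"dp":[-0.08,0.04,5.9],"delta_rot":[0,0,0],"claw":45},{"dp":[-0.08,0.04,5.9],"delta_rot":[0,0,0],"claw":45},{"dp":[-0.08,0.04,5.9],"delta_rot":[0,0,0],"claw":45}]'
python3 -m inch '[{"dp":[0,0,0],"delta_rot":[0,0,0],"claw":45},{"dp":[0,0,0],"delta_rot":[0,0,0],"claw":45}]'
```

```text
time_s: 29.35
tool_pos: [564.2, 344.8, 62.8]
ee_rot: [179.9, 0.0, -171.5]
ft_force: [-2.2, 0.7, 5.1]
gripper_width: 54.6
grip_force: 35.9
time_s: 29.55
tool_pos: [564.2, 344.8, 62.8]
ee_rot: [179.9, 0.1, -171.5]
ft_force: [-2.3, -0.1, 5.6]
gripper_width: 54.0
grip_force: 35.9
```

```bash
python3 - <<'E'
from h import *
d=cam('wrist');p,R,_=pose()
hsv=cv2.cvtColor(d['color'],cv2.COLOR_RGB2HSV);H,S,V=[hsv[...,i].astype(int) for i in range(3)]
m=((H>40)&(H<90)&(S>100)&(V>30)).astype(np.uint8)
n,l,st,c=cv2.connectedComponentsWithStats(m);i=1+np.argmax(st[1:,4]);cs,_=cv2.findContours((l==i).astype(np.uint8),0,1)
h=cv2.convexHull(max(cs,key=cv2.contourArea))[:,0,:].astype(float)
h=h[(h[:,1]>3)];W=(unproj(d,h,53)-p)@R
from scipy.optimize import least_squares
r=least_squares(lambda q:np.hypot(W[:,0]-q[0],W[:,1]-q[1])-q[2],[92,0,46],loss='soft_l1');print(p,'bowl in tool',r.x.round(1))
r=least_squares(lambda q:np.hypot(W[:,0]-q[0],W[:,1]-q[1])-46,[92,0],loss='soft_l1');print(r.x.round(1),len(W))
save(d,'pics/w8.png')
E
```

```text
[564.16532324 344.78272466  62.77871036] bowl in tool [90.9 -0.  45.4]
[91.5 -0.1] 38
```

View pics/w8.png

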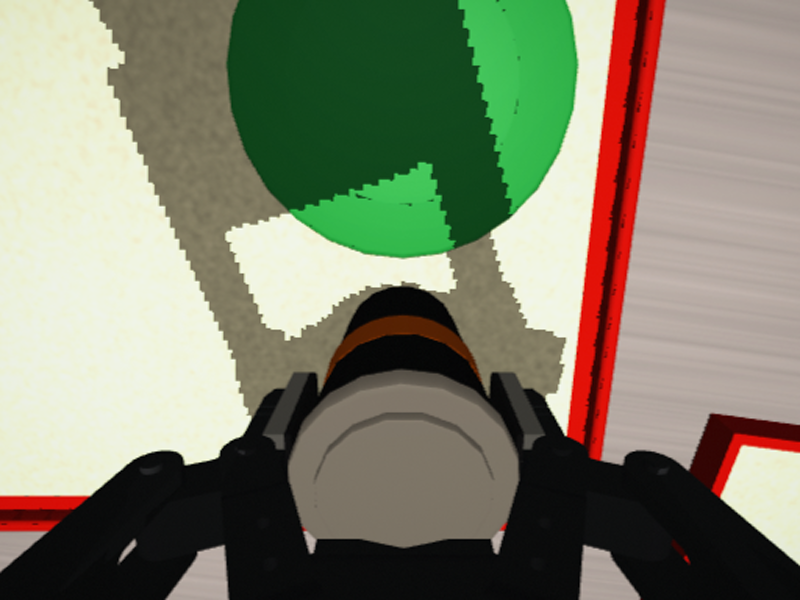

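The held cup is lined up with the bowl, with about 16 mm between the lids. I'll release it, rise and go to the pager.

```bash
python3 -m inch '[{"dp":[-0.05,0,-0.05],"delta_rot":[0,0,0],"claw":45},{"dp":[-0.05,0,-0.05],"delta_rot":[0,0,0],"claw":70},{"dp":[-0.05,0,-0.05],"delta_rot":[0,0,0],"claw":90},{"dp":[-0.05,0,-0.05],"delta_rot":[0,0,0],"claw":100},{"dp":[-0.05,0,-0.05],"delta_rot":[0,0,0],"claw":100},{"dp":[-0.05,0,-3],"delta_rot":[0,0,0],"claw":100},{"dp":[-0.05,0,-7],"delta_rot":[0,0,0],"claw":100},{"dp":[-0.05,0,-12],"delta_rot":[0,0,0],"claw":100}]'
python3 -c "
from h import *
plan(586.5,-95,200,189.5)"
```

```text
time_s: 30.4
tool_pos: [562.5, 343.0, 180.0]
ee_rot: [-179.9, -0.3, -171.5]
ft_force: [0.5, -0.5, -0.0]
gripper_width: 85.3
grip_force: 0.0
at [562.5 343.  180. ] [-179.9   -0.3 -171.5] t 30.4 F [ 0.52 -0.49 -0.05] w 85.3 | dp cm [  4.09 -43.68  -1.9 ] rot [-0.1 -0.3 -1. ]
```

```bash
python3 -m inch '[{"dp":[0,0,-1.9],"delta_rot":[0,0,0],"claw":100},{"dp":[4.1,-43.7,-1.9],"delta_rot":[0,0,-1],"claw":100},{"dp":[4.1,-43.7,-1.9],"delta_rot":[0,0,-1],"claw":100},{"dp":[4.1,-43.7,-1.9],"delta_rot":[0,0,-1],"claw":100},{"dp":[4.1,-43.7,-1.9],"delta_rot":[0,0,-1],"claw":100},{"dp":[4.1,-43.7,-1.9],"delta_rot":[0,0,-1],"claw":100},{"dp":[4.1,-43.7,-1.9],"delta_rot":[0,0,-1],"claw":100},{"dp":[4.1,-43.7,-1.9],"delta_rot":[0,0,-1],"claw":100}]' >/dev/null
python3 -m inch '[{"dp":[0.9,-9,0],"delta_rot":[0,0,0],"claw":100},{"dp":[0.9,-9,2],"delta_rot":[0,0,0],"claw":100},{"dp":[0.9,-9,5],"delta_rot":[0,0,0],"claw":100},{"dp":[0.9,-9,5],"delta_rot":[0,0,0],"claw":100},{"dp":[0.9,-9,5],"delta_rot":[0,0,0],"claw":100},{"dp":[0.9,-9,5],"delta_rot":[0,0,0],"claw":100}]'
python3 - <<'E'
from h import *
plan(586.5,-95,20,189.5)
d=cam('wrist');t=cam('top')
a=cv2.resize(d['color'],(533,400));b=cv2.resize(t['color'][120:250,70:300],(533,301),interpolation=cv2.INTER_CUBIC)
save(dict(color=np.vstack([a,b])),'pics/w9.png',.85)
E
```

```text
time_s: 31.8
tool_pos: [590.3, -95.0, 152.3]
ee_rot: [-180.0, 0.1, -170.4]
ft_force: [-0.3, 0.3, 0.4]
gripper_width: 85.6
grip_force: 0.0
at [590.3 -95.  152.3] [-1.800e+02  1.000e-01 -1.704e+02] t 31.8 F [-0.31  0.26  0.35] w 85.6 | dp cm [ 0.4   0.08 13.23] rot [-0.   0.1  0.1]
```

View pics/w9.png

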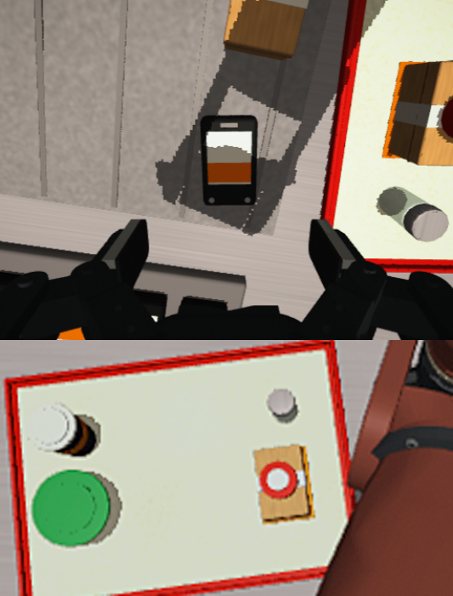

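The cup stands behind the bowl, and the carton with its pot is on the panel. The pager sits square below the gripper, with face corners at about (202,116), (255,114), (258,204) and (203,206).

```bash
python3 - <<'E'
from h import *
d=cam('wrist');p,R,_=pose();f=512/533/.85
W=(unproj(d,np.array([(202,116),(255,114),(258,204),(203,206)])*f,25)-p)@R;print(p,W.round(1),W.mean(0).round(1))
t=cam('top');g=lambda P,z:unproj(t,np.array(P)/.85*230/533*1.0+[70,120],z)
off=np.array([0,400*.85])
print('cup lid',g(np.array([(50,427)])-off,94),'bowl',g(np.array([(71,508)])-off,54))
E
```

```text
[590.50582415 -94.97783522 152.61880699] [[ 46.9 -23.8 127.5]
 [ 48.7  24.7 127.5]
 [-41.   30.2 127.7]
 [-43.2 -25.5 127.8]] [  2.8   1.4 127.6]
cup lid [[561.44729951 342.37407871  94.        ]] bowl [[473.08095946 327.85034752  54.        ]]
```

```bash
python3 -m inch '[{"dp":[0.3,0.12,4],"delta_rot":[0,0,0],"claw":100},{"dp":[0.3,0.12,8],"delta_rot":[0,0,0],"claw":100},{"dp":[0.3,0.12,11],"delta_rot":[0,0,0],"claw":100},{"dp":[0.3,0.12,12.7],"delta_rot":[0,0,0],"claw":100},{"dp":[0.3,0.12,13.2],"delta_rot":[0,0,0],"claw":100},{"dp":[0.3,0.12,13.2],"delta_rot":[0,0,0],"claw":100},{"dp":[0.3,0.12,13.2],"delta_rot":[0,0,0],"claw":100},{"dp":[0.3,0.12,13.2],"delta_rot":[0,0,0],"claw":100}]'
python3 -m inch '[{"dp":[0,0,0],"delta_rot":[0,0,0],"claw":75},{"dp":[0,0,0],"delta_rot":[0,0,0],"claw":60},{"dp":[0,0,0],"delta_rot":[0,0,0],"claw":50},{"dp":[0,0,0],"delta_rot":[0,0,0],"claw":50},{"dp":[0,0,0],"delta_rot":[0,0,0],"claw":50},{"dp":[0,0,0],"delta_rot":[0,0,0],"claw":50},{"dp":[0,0,0],"delta_rot":[0,0,0],"claw":50}]' 30
python3 -m inch '[{"dp":[0,0,-1],"delta_rot":[0,0,0],"claw":50},{"dp":[0,0,-4],"delta_rot":[0,0,0],"claw":50},{"dp":[0,0,-8],"delta_rot":[0,0,0],"claw":50},{"dp":[0,0,-12],"delta_rot":[0,0,0],"claw":50},{"dp":[0,0,-15],"delta_rot":[0,0,0],"claw":50},{"dp":[0,0,-15],"delta_rot":[0,0,0],"claw":50},{"dp":[0,0,-15],"delta_rot":[0,0,0],"claw":50}]'
python3 - <<'E'
from h import *
plan(491,206,160,188.5)
E
```

```text
time_s: 32.8
tool_pos: [588.0, -95.5, 20.9]
ee_rot: [-179.9, 0.2, -170.5]
ft_force: [-0.4, 0.4, 0.7]
gripper_width: 85.0
grip_force: 0.0
time_s: 33.5
tool_pos: [586.9, -95.2, 19.7]
ee_rot: [-180.0, 0.1, -170.5]
ft_force: [-1.8, -0.3, 5.9]
gripper_width: 52.8
grip_force: 33.3
time_s: 34.2
tool_pos: [586.1, -94.9, 169.0]
ee_rot: [-180.0, 0.0, -170.5]
ft_force: [0.6, 0.2, -0.3]
gripper_width: 53.2
grip_force: 32.6
at [586.1 -94.9 169. ] [-180.     0.  -170.5] t 34.2 F [ 0.6   0.17 -0.3 ] w 53.2 | dp cm [ 4.42 31.25  0.89] rot [-0.  0.  1.]
```

```bash
python3 -m inch '[{"dp":[0.3,2,0],"delta_rot":[0,0,0.2],"claw":50},{"dp":[0.9,6.5,0],"delta_rot":[0,0,0.4],"claw":50},{"dp":[1.6,11,0],"delta_rot":[0,0,0.6],"claw":50},{"dp":[2.3,16,0],"delta_rot":[0,0,0.8],"claw":50},{"dp":[3,21,0],"delta_rot":[0,0,1],"claw":50},{"dp":[3.7,25.5,0],"delta_rot":[0,0,1],"claw":50},{"dp":[4.2,29.5,0],"delta_rot":[0,0,1],"claw":50},{"dp":[4.4,31,0],"delta_rot":[0,0,1],"claw":50}]'
python3 -m inch '[{"dp":[0,0,1],"delta_rot":[0,0,0],"claw":50},{"dp":[0,0,4],"delta_rot":[0,0,0],"claw":50},{"dp":[0,0,8],"delta_rot":[0,0,0],"claw":50},{"dp":[0,0,10.5],"delta_rot":[0,0,0],"claw":50},{"dp":[0,0,11],"delta_rot":[0,0,0],"claw":50},{"dp":[0,0,11],"delta_rot":[0,0,0],"claw":50},{"dp":[0,0,11],"delta_rot":[0,0,0],"claw":50}]'
python3 - <<'E'
from h import *
plan(491.4,203.5,23,188.5)
d=cam('wrist');save(d,'pics/w10.png',1.2)
E
```

```text
time_s: 35.0
tool_pos: [487.9, 206.0, 165.5]
ee_rot: [180.0, -0.4, -171.3]
ft_force: [0.1, -0.6, -1.7]
gripper_width: 52.9
grip_force: 32.5
time_s: 35.7
tool_pos: [492.9, 203.1, 59.6]
ee_rot: [-180.0, 0.1, -171.6]
ft_force: [0.3, 0.4, -1.0]
gripper_width: 53.4
grip_force: 32.5
at [492.9 203.1  59.6] [-1.800e+02  1.000e-01 -1.716e+02] t 35.7 F [ 0.3   0.43 -1.02] w 53.4 | dp cm [0.15 0.07 3.66] rot [-0.   0.1 -0.1]
```

View pics/w10.png

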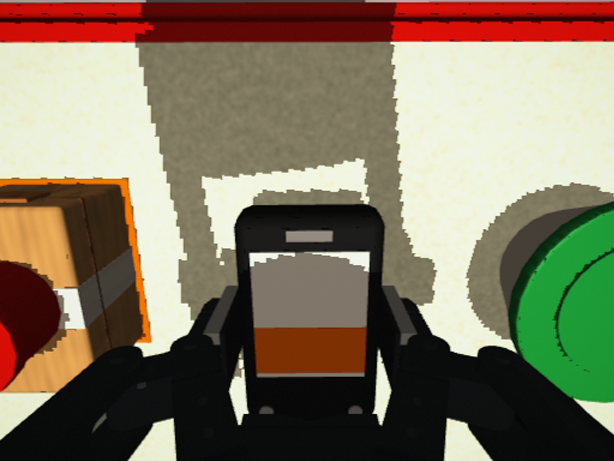

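The pager is level in the jaws between carton (left) and bowl (right). I'll lower it.

```bash
python3 -m inch '[{"dp":[0.1,0.05,1],"delta_rot":[0,0,0],"claw":50},{"dp":[0.1,0.05,2.2],"delta_rot":[0,0,0],"claw":50},{"dp":[0.1,0.05,3],"delta_rot":[0,0,0],"claw":50},{"dp":[0.1,0.05,3.4],"delta_rot":[0,0,0],"claw":50},{"dp":[0.1,0.05,3.6],"delta_rot":[0,0,0],"claw":50},{"dp":[0.1,0.05,3.6],"delta_rot":[0,0,0],"claw":50},{"dp":[0.1,0.05,3.6],"delta_rot":[0,0,0],"claw":50}]'
python3 -m inch '[{"dp":[0,0,0.05],"delta_rot":[0,0,0],"claw":50},{"dp":[0,0,0.05],"delta_rot":[0,0,0],"claw":50},{"dp":[0,0,0.05],"delta_rot":[0,0,0],"claw":50}]'
```

```text
time_s: 36.45
tool_pos: [490.9, 204.0, 22.8]
ee_rot: [180.0, 0.0, -171.5]
ft_force: [-0.3, -0.6, -1.2]
gripper_width: 53.2
grip_force: 32.5
time_s: 36.75
tool_pos: [490.9, 204.0, 22.7]
ee_rot: [180.0, 0.0, -171.5]
ft_force: [-2.2, -0.2, 3.9]
gripper_width: 53.2
grip_force: 33.1
```

```bash
python3 -m inch '[{"dp":[0,0,-0.05],"delta_rot":[0,0,0],"claw":65},{"dp":[0,0,-0.05],"delta_rot":[0,0,0],"claw":90},{"dp":[0,0,-0.05],"delta_rot":[0,0,0],"claw":100},{"dp":[0,0,-0.05],"delta_rot":[0,0,0],"claw":100},{"dp":[0,0,-2],"delta_rot":[0,0,0],"claw":100},{"dp":[0,0,-6],"delta_rot":[0,0,0],"claw":100},{"dp":[0,0,-11],"delta_rot":[0,0,0],"claw":100},{"dp":[0,0,-16],"delta_rot":[0,0,0],"claw":100}]'
python3 -m inch '[{"dp":[3,-36,-8],"delta_rot":[0,0,0],"claw":100},{"dp":[3,-36,-8],"delta_rot":[0,0,0],"claw":100},{"dp":[3,-36,-8],"delta_rot":[0,0,0],"claw":100},{"dp":[3,-36,-8],"delta_rot":[0,0,0],"claw":100},{"dp":[3,-36,-8],"delta_rot":[0,0,0],"claw":100},{"dp":[3,-36,-8],"delta_rot":[0,0,0],"claw":100},{"dp":[3,-36,-8],"delta_rot":[0,0,0],"claw":100},{"dp":[3,-36,-8],"delta_rot":[0,0,0],"claw":100}]'
python3 - <<'E'
from h import *
t=cam('top');save(dict(color=t['color'][110:270,60:272]),'pics/t5.png',3.75)
E
```

```text
time_s: 37.55
tool_pos: [489.8, 203.6, 183.2]
ee_rot: [-180.0, -0.1, -171.5]
ft_force: [0.5, -0.2, 1.3]
gripper_width: 85.4
grip_force: 0.0
time_s: 38.35
tool_pos: [514.6, -161.0, 263.8]
ee_rot: [-179.8, 0.1, -171.7]
ft_force: [0.4, 0.5, -0.0]
gripper_width: 85.0
grip_force: 0.0
```

View pics/t5.png

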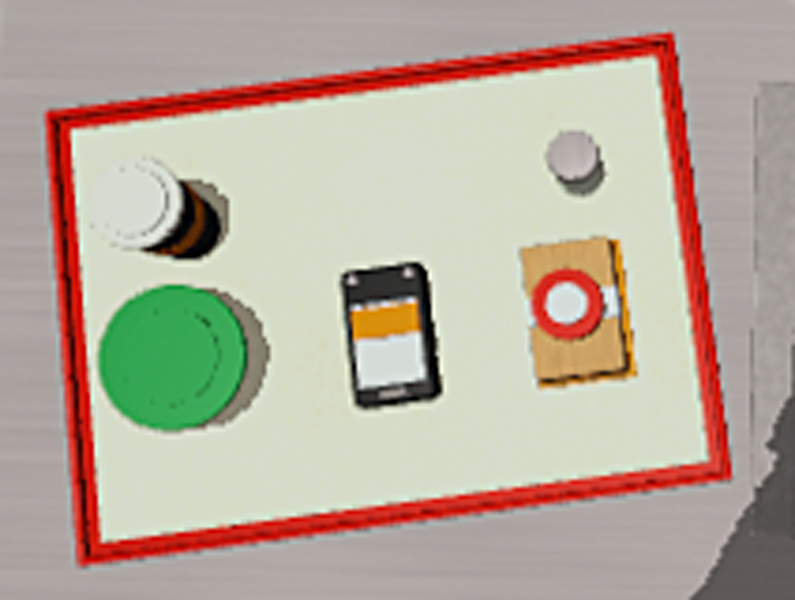

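The tray is as asked: carton on the panel with the pot on top, cup behind the bowl, pager midway and parallel, shaker and bowl where they were. I'll hand it in.

```bash
python3 -c "
from rig import workorder
print(workorder.job_done())"
```

```text
the job is handed in; nothing more can be done
None
```

I handed the job in at about 38 s: the full carton is on the orange panel (about 3 mm nearer the robot than its centre), the pot is on top of it, the cup is behind the bowl with a gap of about 16 mm, the pager lies midway, and the empty carton is still on the counter mat.

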